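# Move the heat-sink board from the magazine to the rework holder

## Robot

A 7-joint arm with a two-finger parallel gripper is mounted at the origin on a cart in front of the work surface, level with it; the furniture and walls round the work are solid. World frame = base frame: x ahead of the robot, y to its left, z up, the work surface at z = 0. Lengths are in mm, angles in rad, forces in N, time in s.
With the tool pointing down it reaches from about 400 to 900 mm from the base axis. Payload 5.5 kg.
Tool frame: the origin (TCP) lies midway between the tips of the shut fingers; the grasp point (between the pads) lies 19 mm behind it; z points along the fingers, y is the direction in which the jaws open and shut (so a half turn about z gives the same grasp; the last joint's range is limited). The gripper opens to 92 mm and grips with 3 to 60 N. Pads are 19 mm wide; open, the fingers measure 130 mm over their backs; the gripper's body (75 mm by 190 mm) begins 47 mm behind the grasp point.
Start: joints at [1.576, 0.501, -0.427, 1.55, 0.221, 1.138, -0.21], TCP at [165.755, -628.511, 205.629] pointing down, gripper open.
Joint ranges: [-2.88, 2.88], [-0.31, 2.03], [-1.54, 1.56], [0.2, 2.42], [-1.41, 4.55], [0.19, 2.02], [-2.57, 2.57]. Speed limits (rad/s): [2.57, 2.57, 3.14, 3.14, 3.14, 3.14, 3.14].

## Interface

Orientations are given as a unit quaternion [x, y, z, w].
In Python, from plant import robot gives the robot as it stands. The module is installed in compiled form; this text tells all that it offers.
- The arm moves only by the tool servo_tool, never from a script. Its argument "increments" is one flat list of numbers, 6 for each row, row after row: the shift along the tool's x, y, z in m, then the turn, a rotation vector about the tool's x, y, z in degrees. In form: [tx, ty, tz, rx, ry, rz, tx, ty, tz, rx, ry, rz, ...]. A call has 1 to 12 rows; each row is the pose to reach, as a shift and turn from the pose commanded when the call began, along the tool's axes at that moment; what a row does not reach only later rows make up. A row lasts 1/8 s, in which the tool goes at most 62.5 mm and 10.7 degrees, less where a joint would pass 70% of its speed; a pose out of reach is approached as far as the arm can. A call with a gripper value outside its range is refused whole. "gripper" is the closure, from 0 (fully open) to 1 (shut), set as the call begins (left out, the last holds). The fingers move at their own pace and stop on an object; "grip_force" is the grip in N (left out, the last holds). Time passes only in rows, so rows that repeat a pose let the fingers close. It gives the time, the measured TCP pose, the force and the opening at its end, in the units of the state.
- robot.state(): the state, without advancing time (a new reading comes with each control period).
- robot.grab_frame(name): name is "scene" or "top" or "wrist"; returns the picture (420x560x3 uint8, red, green, blue); there is no depth.
- robot.camera_model(name): a dict with "K" (3x3 intrinsics, pixels), "cam_to_world" (4x4, takes a point from camera to world coordinates). Camera axes: x right, y down, z forward; pixel columns grow to the right and rows downward; lengths in mm; the calibration is good to about 2 mm. A picture is of the moment at which its call begins: read the wrist's pose just before it. camera_model takes no time and is no camera call; for the wrist camera it gives the pose at the moment of the call.
- robot.finish_job(): hands the job in, once; it reports no verdict.
Trained networks look in the newest picture that a camera, given by its name, has taken for a name from the list of things; names that differ only in an ending like _2 or _b are one class to them, and where a whole thing is asked for, a point or a joint stands for the part that bears it (a point fixed in the world has none). Each returns a list of dicts, best first, with "score" (0 to 1); they miss things now and then, are a little off and sometimes report something else, mostly with a low value. They report only what shows in the picture. A call takes as long as a camera call.
- robot.regions_of(camera, thing): "region" (420x560 bool, what is visible of it) and "bbox" ([left, top, right, bottom] in pixels, round what is visible of it).
The state is a dict: "clock": time; "joint_positions": joint angles; "joint_vel": joint speeds; "joint_efforts": joint torques, N m; "ee_pos": TCP position; "eef_rot": TCP orientation; "contact_force": force on the tool from outside, world axes, zero at the start; "moment": the same for the moment, N m; "opening": finger opening in mm.
Only numpy, scipy, OpenCV 4.12 (cv2) and the standard library are available. Lean on these libraries where they do the work, as an engineer would, in place of code of your own. Each camera call takes 0.05 s, during which the arm holds its last target.

## Task

Swing the keeper bar of the board magazine clear of the boards, then draw the board with the finned heat sink straight up out of its slot by the bar on its top edge. Lower it gently, upright, into the rework holder until its foot stands on the rest between the two jaws (either way round will do), let go of it and slide the movable jaw up until both jaws hold the board by its edges. Leave the keeper swung fully back over the other boards, which stay in their slots, and do not disturb the things lying about.

Things in the scene. Friction and masses are not known exactly. Their poses are not given: they have to be found in the camera images.
- magazine: board magazine, fixed: aluminium base 128 x 208 x 8 mm, two side frames with black card guides to 80 mm height. Origin: centre of underside; x across the row (boards' width), y along it. Slots at y = -63, -21, 21 and 63 mm (the last is empty); boards stand in the others, foot at z = 8 mm. Guide grooves 6.5 mm wide hold both upright edges: a board leaves only straight up, free once raised 72 mm
- keeper (a joint): angle of the keeper, a flat steel bar 10 mm wide, 106 to 113 mm above the bench, lying along the row over one end of the boards and blocking their way up. 0 = over the boards, at its catch; grows to 1.2 rad as the bar swings outward, level, clockwise seen from above, about its upright pivot; clear of all boards from 0.55 rad. Stays where left (about 0.4 N at the knob)
- keeper_pivot (a point): point on the keeper's upright pivot axis, 109.5 mm above the bench
- keeper_knob (a point): grip point on the upright black knob at the keeper's free end, 172 mm from the pivot axis: 14 mm in diameter, 36 mm tall, foot on the bar at 113 mm above the bench. The point is on its axis, 24 mm above its foot (137 mm above the bench). The knob may turn in the fingers as the bar swings
- heatsink_board_grip (a point): grip point of the board with the finned aluminium heat sink (50 x 44 mm, 13.5 mm off one face), 104 mm straight above its foot. Board 104 wide, 4 thick, 95 mm tall, 0.12 to 0.2 kg; along the middle of its top edge an aluminium bar 60 mm long, 9 mm thick, 91 to 113 mm above the foot. x along the width, y out of the heat-sink face, z up. Other boards' bars are 42 mm or more away
- heatsink_board_foot (a point): middle of the same board's lower edge (its foot), same axes
- chip_board_foot (a point): middle of the lower edge of another board of the same size and with the same bar, with flat chips and a white connector; stays in the magazine
- capacitor_board_foot (a point): middle of the lower edge of the third board, same size, with one big chip and three small round capacitors; stays in the magazine
- holder: rework holder, fixed: grey base 212 x 84 x 10 mm, a fixed jaw, a sliding jaw on two rods, a bottom rest between. Origin: on the underside, below the middle of a held board; x from the fixed to the sliding jaw, z up. The board's width lies along x. The fixed jaw has an upright groove, 6.5 mm wide, 9 mm deep, floor at x = -52 mm, flared top 72 mm above the bench
- holder_rest (a point): floor of the rest, 10 mm above the bench, axes as holder: a held board's foot is here. The rest is a groove 6.5 mm wide along x, its flared mouth 14 mm wide and 27 mm above the bench. Lower the board with its middle 2 to 6 mm from here towards +x, so that one edge runs down the fixed jaw's groove and the other clears the open jaw; it then stands by itself
- jaw (a joint): position of the sliding jaw, m: 0 = it touches a 104 mm board that touches the fixed jaw; grows as it moves away (holder's +x), up to 0.034; inner stop at -0.002. Its groove's flared mouth reaches 14 mm towards the board. Starts at 0.024 or more; slides with about 3 N, pushing the board along, and stays where left
- jaw_knob (a point): grip point on the upright black knob of the sliding jaw: knob 18 mm in diameter, 36 mm tall, foot 46 mm above the bench; the point is on its axis, 70 mm above the bench, and 84 mm + jaw from the holder's origin along its x
- nut_jar: white screw-cap jar, 44 mm in diameter, 61 mm tall, origin at the centre of its underside; leave it alone
- threadlock_bottle: small bottle, 29 mm in diameter, 96 mm tall, origin at the centre of its underside; leave it alone
- loupe: black eye loupe, 37 mm in diameter, 38 mm tall, origin at the centre of its underside; leave it alone

How it is judged (in metres and radians):
On the way, in this order (a step that is already met when the one before it is completed fails the run):
1. the keeper is swung clear of the boards (0.55 rad or more) (value of joint keeper above 0.55 rad), for 0.2 s.
2. the heat-sink board has been drawn upright out of the guides (z of heatsink_board_foot in the frame of magazine above 0.08 m and angle between heatsink_board_foot's own z axis and vertical below 0.35 rad), for 0.1 s.
3. the board stands upright on the rest of the holder, released (z of heatsink_board_foot in the frame of holder_rest below 0.004 m and horizontal distance between heatsink_board_foot and holder_rest below 0.014 m and angle between heatsink_board_foot's own z axis and vertical below 0.12 rad and contact force between the fingers and heatsink_board below 0.2 N), for 0.2 s.
4. the sliding jaw is up against the board (value of joint jaw below 0.003 m), for 0.2 s.
At the end, for the whole second after the job is handed in: The heat-sink board rests upright (0.06 rad) in the holder, foot on the rest (3 mm in height, 4 mm sideways), in line with the jaws, sliding jaw closed on it (under 0.003 m); the keeper is back (under 0.05 rad); the two other boards are in their slots (horizontal distance between heatsink_board_foot and holder_rest below 0.004 m and z of heatsink_board_foot in the frame of holder_rest between -0.003 and 0.003 m and angle between heatsink_board_foot's own z axis and vertical below 0.06 rad and angle between the x axis of heatsink_board_foot and the x axis of holder, either way round below 0.06 rad and value of joint jaw below 0.003 m and value of joint keeper below 0.05 rad and linear speed of heatsink_board below 0.02 m/s and distance of each of chip_board_foot, capacitor_board_foot from where it was at the start of the episode below 0.006 m); the robot touches nothing.
It fails at once if the board is dropped into the holder (horizontal distance between heatsink_board_foot and holder_rest below 0.06 m and z of heatsink_board_foot in the frame of holder_rest below 0.08 m and linear speed of heatsink_board above 0.5 m/s).
It fails at once if another board is drawn up in its slot (distance of any of chip_board_foot, capacitor_board_foot from where it was at the start of the episode above 0.012 m).
It fails at once if the jar, the bottle or the loupe is disturbed (distance of any of nut_jar, threadlock_bottle, loupe from where it was at the start of the episode above 0.02 m).
It also fails if it takes over 72 s, if anything falls off the work surface, if the arm or the gripper's body presses on something with over 40 N, if the wrist force passes 120 N, or if a joint passes its speed limit or range.

## Working session

There is one attempt and no reset: what is moved stays moved. The work goes in short steps, Python scripts to look and compute and a tool call to move; the robot and the scene stay as the last step left them, time stands still between calls to the robot, and variables do not carry over. Pictures are saved under pics/ and viewed, and the job is handed in when it is done.

Besides the shell and the picture viewer there is one more tool, called after "Emit:" as name(argument=value, ...), one argument or row to a line, values as JSON. servo_tool: Moves the arm, as the interface text tells. Its arguments: {"type":"object","properties":{"increments":{"type":"array","items":{"type":"number"}},"gripper":{"type":"number"},"grip_force":{"type":"number"}},"required":["increments"]}

```bash
mkdir -p pics; ls; python3 - <<'E'
from plant import robot
import cv2,numpy as np
s=robot.state()
for k in s: print(k,np.round(s[k],4))
for n in ["scene","top","wrist"]:
    m=robot.camera_model(n)
    im=robot.grab_frame(n)
    cv2.imwrite(f"pics/{n}0.png",im[:,:,::-1])
    print(n,np.round(m["K"],1).tolist(),np.round(m["cam_to_world"],3).tolist())
E
```

```text
pics
clock 0.0
joint_positions [ 1.5762  0.5018 -0.4268  1.5514  0.2208  1.1383 -0.2103]
joint_vel [-0.0005 -0.0008  0.0001 -0.0009 -0.0014  0.001   0.0006]
joint_efforts [ 1.00000e-03 -5.66606e+01 -5.81600e+00 -2.79119e+01 -6.86000e-02
  3.09000e-02  2.00000e-04]
ee_pos [ 165.4788 -627.8285  204.5942]
eef_rot [ 9.917e-01  1.286e-01 -1.000e-04 -9.000e-04]
contact_force [-0.3915 -0.33    0.6059]
moment [ 0.0174  0.0026 -0.0198]
opening 91.8199
scene [[497.2, 0.0, 273.3], [0.0, 497.2, 216.1], [0.0, 0.0, 1.0]] [[0.863, -0.366, 0.349, 162.15], [-0.506, -0.619, 0.601, -643.813], [-0.004, -0.695, -0.719, 842.373], [0.0, 0.0, 0.0, 1.0]]
top [[414.3, 0.0, 285.1], [0.0, 414.3, 206.7], [0.0, 0.0, 1.0]] [[0.005, -0.996, 0.088, 412.738], [-1.0, -0.005, -0.004, -10.197], [0.004, -0.088, -0.996, 1087.537], [0.0, 0.0, 0.0, 1.0]]
wrist [[342.4, 0.0, 281.7], [0.0, 342.4, 210.3], [0.0, 0.0, 1.0]] [[0.255, -0.92, -0.297, 245.684], [-0.967, -0.243, -0.077, -606.953], [-0.002, 0.307, -0.952, 384.356], [0.0, 0.0, 0.0, 1.0]]
```

View pics/scene0.png

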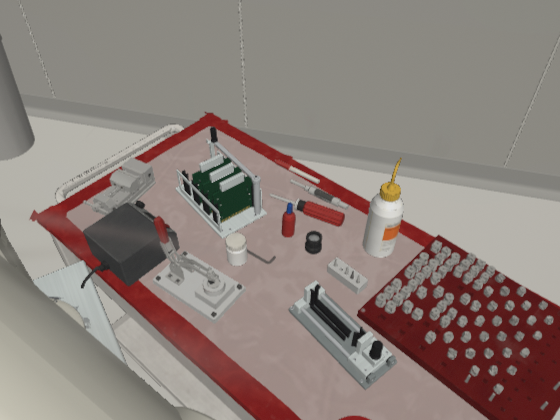

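View pics/top0.png

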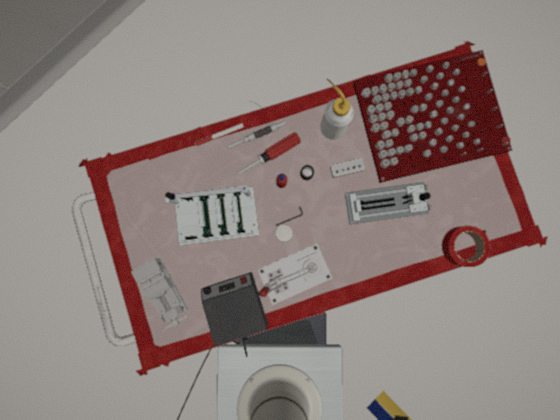

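View pics/wrist0.png

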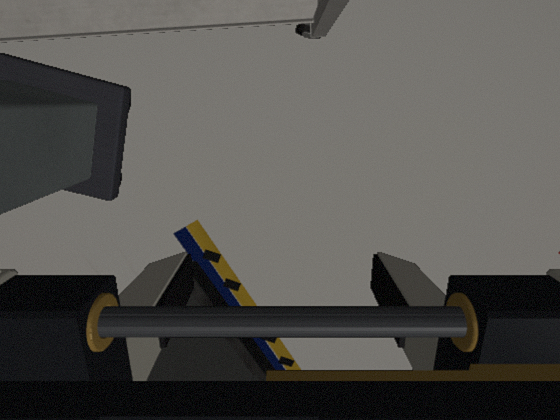

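```bash
python3 - <<'E'
from plant import robot
import cv2,numpy as np,pickle
ims={n:robot.grab_frame(n) for n in ["top","scene"]}
out={}
for n in ims:
    for t in ["magazine","keeper","keeper_knob","heatsink_board_grip","chip_board_foot","capacitor_board_foot","holder","jaw","jaw_knob","nut_jar","threadlock_bottle","loupe"]:
        r=robot.regions_of(n,t)
        out[n,t]=r
        for d in r[:2]:
            ys,xs=np.nonzero(d["region"]); print(n,t,round(d["score"],2),d["bbox"],"cent",xs.mean().round(1),ys.mean().round(1),len(xs))
pickle.dump((ims,out),open("d0.pkl","wb"))
def crop(im,x0,y0,w,h,s): return cv2.resize(im[y0:y0+h,x0:x0+w],None,fx=s,fy=s,interpolation=cv2.INTER_CUBIC)[:,:,::-1]
cv2.imwrite("pics/t_mag.png",crop(ims["top"],150,170,130,90,6))
cv2.imwrite("pics/t_hold.png",crop(ims["top"],330,165,130,75,6))
cv2.imwrite("pics/s_mag.png",crop(ims["scene"],165,120,120,120,5))
cv2.imwrite("pics/s_hold.png",crop(ims["scene"],280,270,130,115,5))
print(robot.state()["clock"])
E
```

```text
top magazine 0.61 [166.0, 184.1, 258.8, 244.5] cent 213.6 214.2 3209
top keeper 0.9 [165.3, 182.2, 248.2, 199.6] cent 206.7 192.2 404
top keeper_knob 0.95 [165.6, 184.5, 248.6, 200.7] cent 207.1 192.2 316
top heatsink_board_grip 0.86 [231.3, 190.3, 246.9, 232.6] cent 237.2 210.7 322
top chip_board_foot 0.91 [201.1, 197.4, 211.2, 233.0] cent 204.1 214.4 389
top chip_board_foot 0.6 [401.3, 186.8, 431.3, 212.7] cent 416.3 197.7 586
top capacitor_board_foot 0.35 [277.4, 169.6, 286.9, 186.4] cent 281.6 180.1 149
top holder 0.72 [404.2, 185.5, 428.8, 211.2] cent 416.9 197.1 532
top holder 0.59 [343.7, 180.9, 431.0, 223.2] cent 387.5 202.4 2659
top jaw 0.73 [401.1, 184.7, 429.9, 211.9] cent 416.4 197.7 557
top jaw_knob 0.84 [406.5, 186.7, 433.2, 214.4] cent 416.8 198.1 577
top jaw_knob 0.58 [301.5, 164.9, 313.2, 180.2] cent 307.0 172.0 184
top nut_jar 0.66 [274.8, 225.8, 295.1, 244.5] cent 284.0 232.5 240
top nut_jar 0.66 [402.4, 185.2, 431.5, 212.6] cent 416.2 197.9 556
top threadlock_bottle 0.5 [278.3, 168.7, 286.7, 187.4] cent 281.7 180.1 148
top loupe 0.52 [303.7, 165.6, 310.7, 179.5] c
[... 707 characters left out ...]
 0.63 [288.9, 280.7, 394.2, 386.9] cent 342.7 337.1 4628
scene jaw 0.63 [346.1, 327.9, 390.6, 377.7] cent 367.2 353.7 1337
scene jaw_knob 0.67 [346.7, 328.2, 391.1, 380.4] cent 367.5 353.9 1274
scene jaw_knob 0.55 [291.5, 280.5, 396.3, 386.2] cent 341.9 336.0 4633
scene nut_jar 0.97 [223.5, 231.6, 251.1, 268.6] cent 236.3 248.9 654
scene nut_jar 0.57 [281.9, 203.5, 298.4, 237.1] cent 288.5 222.4 353
scene threadlock_bottle 0.72 [281.8, 204.8, 297.5, 234.5] cent 288.6 221.9 341
scene threadlock_bottle 0.39 [290.7, 281.0, 395.9, 389.5] cent 342.4 336.9 4845
scene loupe 0.64 [302.6, 229.4, 320.7, 256.0] cent 313.3 242.7 339
scene loupe 0.16 [222.8, 232.2, 247.1, 266.6] cent 235.7 249.0 566
1.45
```

View pics/t_mag.png

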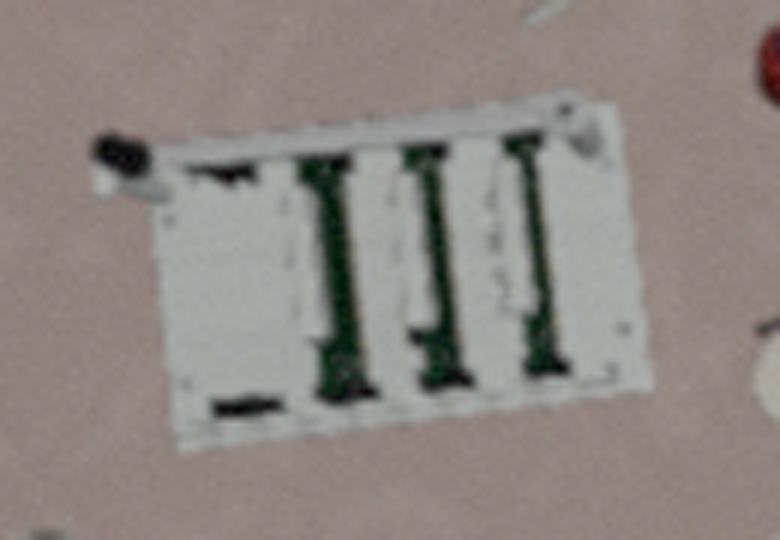

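View pics/s_mag.png

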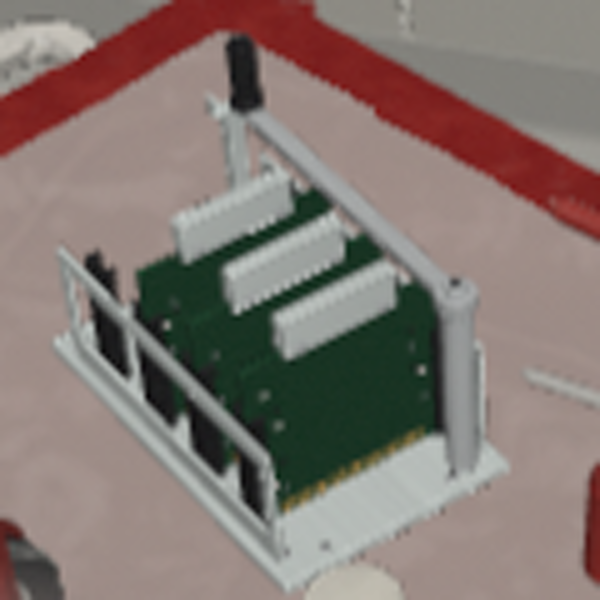

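View pics/t_hold.png

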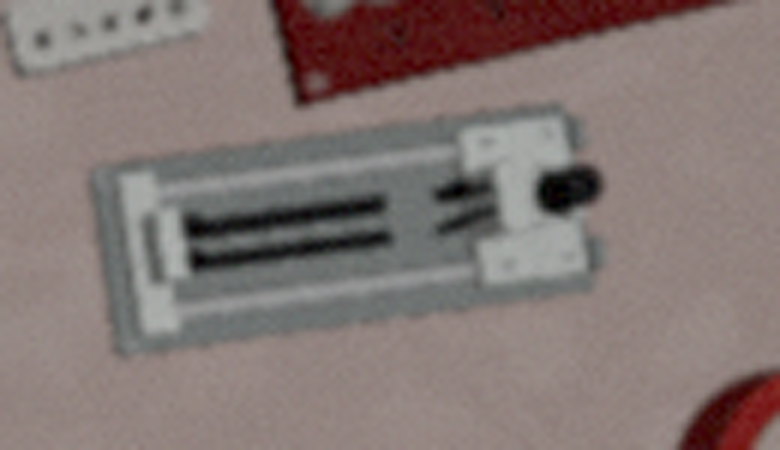

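View pics/s_hold.png

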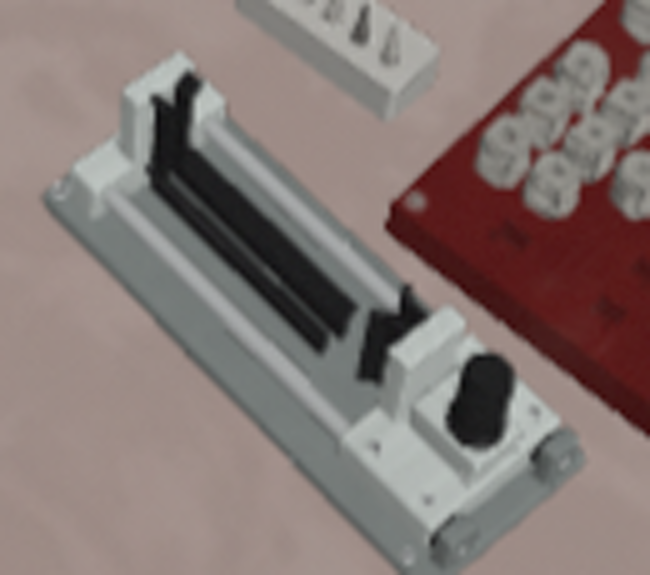

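```bash
cat > h.py <<'E'
import numpy as np
from scipy.optimize import least_squares
from plant import robot
def ray(m,u,v,z):
    K=np.array(m["K"]);T=np.array(m["cam_to_world"])
    d=T[:3,:3]@np.linalg.solve(K,[u,v,1.]);o=T[:3,3]
    return o+d*(z-o[2])/d[2]
def proj(m,P):
    K=np.array(m["K"]);T=np.array(m["cam_to_world"])
    p=(np.atleast_2d(P)-T[:3,3])@T[:3,:3]
    q=p@K.T
    return q[:,:2]/q[:,2:]
def pose(p,L):
    c,s=np.cos(p[2]),np.sin(p[2]);L=np.atleast_2d(np.array(L,float))
    return np.c_[p[0]+c*L[:,0]-s*L[:,1],p[1]+s*L[:,0]+c*L[:,1],L[:,2]]
def fit(obs,x0):
    # obs list (model, local, uv)
    def f(p): return np.concatenate([(proj(m,pose(p,l))[0]-uv) for m,l,uv in obs])
    r=least_squares(f,x0,loss="soft_l1"); return r.x,f(r.x).reshape(-1,2)
E
python3 - <<'E'
from h import *
t=robot.camera_model("top");s=robot.camera_model("scene")
T=lambda x,y:np.array([x/6+150-.4,y/6+170-.4]); S=lambda x,y:np.array([x/5+165-.4,y/5+120-.4])
obs=[(t,(64,-104,8),T(615,100)),(t,(-64,-104,8),T(652,388)),(t,(-64,104,8),T(180,448)),
(s,(-64,104,8),S(53,343)),(s,(-64,-104,4),S(288,583)),(s,(64,-104,8),S(508,463))]
p,r=fit(obs,[430,180,0]);print(p,np.round(r,1).tolist())
for c in (obs[:3],obs[3:]):
  p2,r=fit(c,[430,180,0]);print(p2,np.round(r,1).tolist())
print("pivot top",ray(t,*T(565,110),113),"scene",ray(s,*S(457,285),113))
print("knobtop scene",ray(s,*S(242,42),149),"foot",ray(s,*S(247,105),113),"top view knob top",ray(t,*T(115,148),149))
T=lambda x,y:np.array([x/6+330-.4,y/6+165-.4]); S=lambda x,y:np.array([x/5+280-.4,y/5+270-.4])
# holder base corners
for z in (0,10): print([ray(t,*T(*c),z)[:2].round() for c in [(95,168),(122,352),(600,285),(575,105)]])
for z in (0,10): print([ray(s,*S(*c),z)[:2].round() for c in [(45,195),(183,55)]])
print("knob",ray(t,*T(570,187),82),ray(s,*S(487,368),82),ray(s,*S(480,435),46))
for n,z,uv in [("jar",30,(284,232.5)),("bottle",48,(281.7,180.1)),("loupe",20,(307,172))]: print(n,ray(t,*uv,z).round())
E
```

```text
[4.84625621e+02 1.66836648e+02 1.33611288e-01] [[0.1, -0.3], [-0.1, 0.2], [-1.1, 0.5], [-0.1, -0.4], [0.0, 2.3], [1.2, -0.1]]
[4.85005598e+02 1.65923158e+02 1.33655548e-01] [[0.4, -0.4], [0.2, 0.0], [-0.8, 0.3]]
[4.84675715e+02 1.68597647e+02 1.33811617e-01] [[-0.4, -0.8], [-0.3, 1.8], [0.8, -0.6]]
pivot top [542.69003193  84.1114076  113.        ] scene [544.84289789  90.37890534 113.        ]
knobtop scene [522.40009744 255.58426759 149.        ] foot [521.2446646  255.20074239 113.        ] top view knob top [522.41581063 251.13792131 149.        ]
[array([ 547., -174.]), array([ 466., -185.]), array([ 496., -395.]), array([ 576., -386.])]
[array([ 546., -172.]), array([ 465., -183.]), array([ 495., -392.]), array([ 575., -383.])]
[array([ 468., -177.]), array([ 554., -147.])]
[array([ 464., -182.]), array([ 549., -153.])]
knob [ 529.94703122 -355.22168635   82.        ] [ 531.23826716 -357.81898417   82.        ] [ 530.13335769 -363.66208811   46.        ]
jar [440. -12.  30.]
bottle [572.  -5.  48.]
loupe [598. -71.  20.]
```

```bash
cat >> h.py <<'E'
from scipy.spatial.transform import Rotation as Ro
def down(yaw):
    c,s=np.cos(yaw),np.sin(yaw)
    return Ro.from_matrix(np.array([[c,s,0],[s,-c,0],[0,0,-1.]]))
def plan(xyz,yaw_deg,st=None):
    st=st or robot.state()
    R0=Ro.from_quat(st["eef_rot"]);p0=np.array(st["ee_pos"])
    sh=R0.inv().apply(np.array(xyz,float)-p0)
    rv=(R0.inv()*down(np.radians(yaw_deg))).as_rotvec(degrees=True)
    print("from",p0.round(1),"yaw",np.degrees(np.arctan2(*R0.as_matrix()[1::-1,0])).round(2),"row m/deg:",(sh/1000).round(4).tolist(),rv.round(2).tolist(),"dist",np.linalg.norm(sh).round())
def show():
    s=robot.state()
    print("t",round(s["clock"],2),"p",np.round(s["ee_pos"],1),"yaw",np.degrees(np.arctan2(*Ro.from_quat(s["eef_rot"]).as_matrix()[1::-1,0])).round(2),"F",np.round(s["contact_force"],1),"op",round(s["opening"],1),"q",np.round(s["joint_positions"],2))
E
python3 - <<'E'
from h import *
plan((528,-340,260),98)
E
```

```text
from [ 165.8 -628.5  205.6] yaw 14.77 row m/deg: [0.4238, -0.1866, -0.0544] [0.0, -0.0, -83.23] dist 466.0
```

Emit:
servo_tool(
  increments=[0.02,0,-0.05,0,0,-10,0.424,-0.187,-0.0544,0,0,-83.2,0.424,-0.187,-0.0544,0,0,-83.2,0.424,-0.187,-0.0544,0,0,-83.2,0.424,-0.187,-0.0544,0,0,-83.2,0.424,-0.187,-0.0544,0,0,-83.2,0.424,-0.187,-0.0544,0,0,-83.2,0.424,-0.187,-0.0544,0,0,-83.2,0.424,-0.187,-0.0544,0,0,-83.2,0.424,-0.187,-0.0544,0,0,-83.2,0.424,-0.187,-0.0544,0,0,-83.2],
  gripper=0.6,
)

```text
clock: 2.82
ee_pos: [526.5, -341.7, 259.7]
eef_rot: [0.658, 0.753, -0.001, -0.0]
contact_force: [0.5, -0.3, -0.2]
opening: 37.1
```

```bash
python3 - <<'E'
from h import *
import cv2
show()
m=robot.camera_model("wrist");im=robot.grab_frame("wrist")
np.savez("w1.npz",im=im,K=m["K"],T=m["cam_to_world"])
cv2.imwrite("pics/w1.png",cv2.resize(im[:,:,::-1],(800,600),interpolation=cv2.INTER_CUBIC))
E
```

```text
t 2.83 p [ 526.5 -341.7  259.7] yaw 97.76 F [ 0.5 -0.3 -0.2] op 37.1 q [ 1.12  0.51 -0.84  1.54  0.39  1.27  0.37]
```

View pics/w1.png

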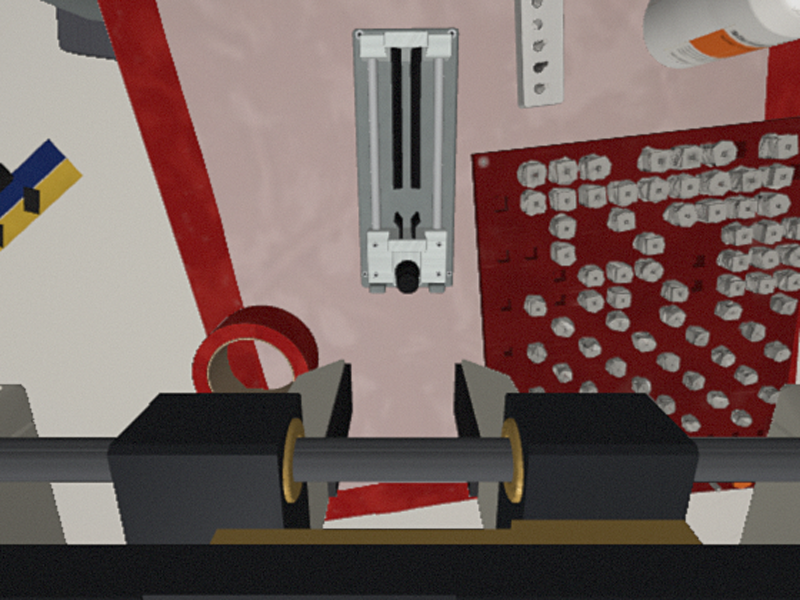

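```bash
python3 - <<'E'
import numpy as np,cv2
im=np.load("w1.npz")["im"]
c=im[10:215,235:335]
a=cv2.resize(c[:110],None,fx=7,fy=7,interpolation=cv2.INTER_CUBIC)[:600];b=cv2.resize(c[110:],None,fx=6,fy=6,interpolation=cv2.INTER_CUBIC)
cv2.imwrite("pics/w1a.png",cv2.resize(c[:100],None,fx=6,fy=6,interpolation=cv2.INTER_CUBIC)[:,:,::-1]);cv2.imwrite("pics/w1b.png",b[:,:,::-1])
E
```

```text
(no output)
```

View pics/w1a.png

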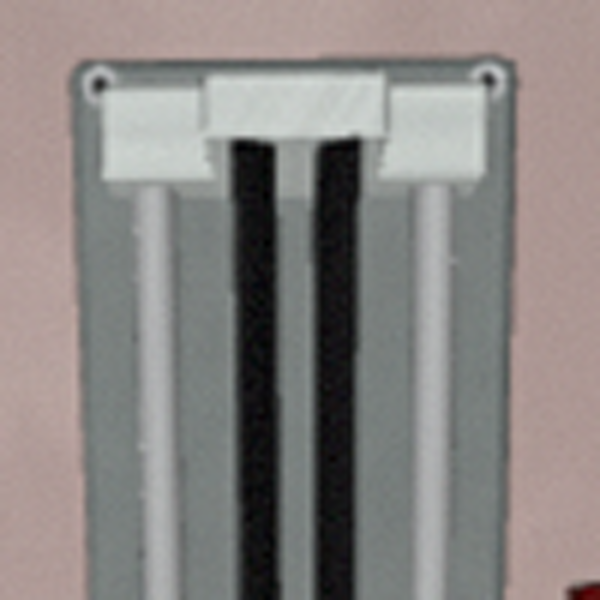

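View pics/w1b.png

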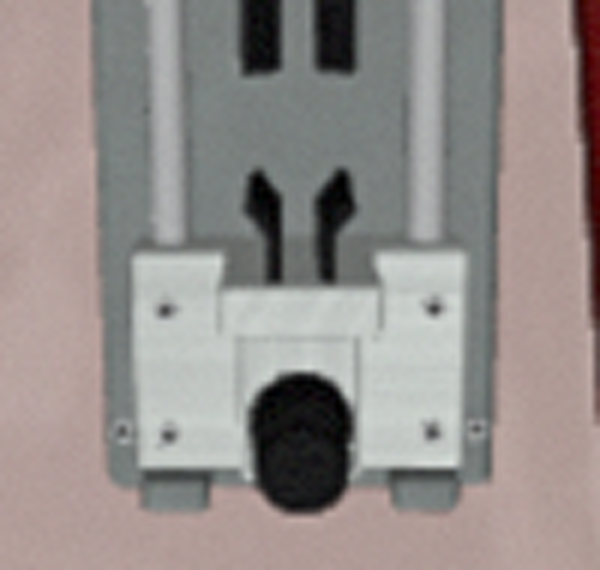

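```bash
python3 - <<'E'
from h import *
d=np.load("w1.npz");m={"K":d["K"],"cam_to_world":d["T"]}
A=lambda x,y:(x/6+235-.4,y/6+10-.4); B=lambda x,y:(x/6+235-.4,y/6+120-.4)
P=lambda uv,z:ray(m,*uv,z)
c=[P(A(75,62),10),P(A(515,60),10),P(B(105,487),10),P(B(490,485),10)]
for q in c: print(q.round(1))
print("len",np.linalg.norm(c[0]-c[2]).round(1),np.linalg.norm(c[1]-c[3]).round(1),"wid",np.linalg.norm(c[0]-c[1]).round(1),np.linalg.norm(c[2]-c[3]).round(1))
cen=sum(c)/4;ax=((c[2]+c[3])-(c[0]+c[1]));ax/=np.linalg.norm(ax);print("cen",cen.round(1),"axis",ax.round(4),"yaw",np.degrees(np.arctan2(ax[1],ax[0])))
r1=P(A(295.5,300),27);r2=P(B(298.5,30),27);re=P(B(298.5,72),27)
a2=(r2-r1)/np.linalg.norm(r2-r1);print("rail",r1.round(1),r2.round(1),"end",re.round(1),np.degrees(np.arctan2(a2[1],a2[0])))
kt=P(B(300,465),82);kf=P(B(300,422),46);print("knob",kt.round(1),kf.round(1))
g=P(B(300,200),72);print("slide mouth",g.round(1))
# fixed jaw inner edge at top (row 138) z=72
fj=P(A(295,138),72);print("fixedjaw inner",fj.round(1))
perp=np.array([-ax[1],ax[0],0])
for n,q in dict(rail1=r1,rail2=r2,railend=re,knobT=kt,knobF=kf,slide=g,fj=fj).items(): print(n,"along",((q-cen)@ax).round(1),"perp",((q-cen)@perp).round(1))
E
```

```text
[ 464.3 -180.2   10. ]
[ 545.4 -168.8   10. ]
[ 492.7 -388.6   10. ]
[ 575.6 -376.9   10. ]
len 210.4 210.2 wid 81.9 83.8
cen [ 519.5 -278.6   10. ] axis [ 0.1394 -0.9902  0.    ] yaw -81.98955400369853
rail [ 510.7 -216.7   27. ] [ 520.9 -286.    27. ] end [ 522. -294.   27.] -81.65408591605599
knob [ 530.8 -358.    82. ] [ 531.2 -359.3   46. ]
slide mouth [ 524.5 -312.2   72. ]
fixedjaw inner [ 507.8 -197.6   72. ]
rail1 along -62.5 perp -0.1
rail2 along 7.5 perp 0.3
railend along 15.5 perp 0.3
knobT along 80.2 perp 0.1
knobF along 81.5 perp 0.4
slide along 34.0 perp 0.3
fj along -81.9 perp -0.3
```

Emit:
servo_tool(
  increments=[0.03,0,0.01,0,0,0,0.06,0,0.02,0,0,0,0.06,0,0.02,0,0,0],
)

```text
clock: 3.25
ee_pos: [518.4, -278.8, 239.7]
eef_rot: [0.656, 0.755, -0.0, -0.001]
contact_force: [-0.8, -0.6, 0.3]
opening: 36.8
```

```bash
python3 - <<'E'
from h import *
import cv2
show()
m=robot.camera_model("wrist");im=robot.grab_frame("wrist")
np.savez("w2.npz",im=im,K=m["K"],T=m["cam_to_world"])
print(proj(m,[[513,-200,72],[515.3,-249,10]]))
c=im[50:220,225:335]
cv2.imwrite("pics/w2.png",cv2.resize(im[:,:,::-1],(560,420)))
cv2.imwrite("pics/w2a.png",cv2.resize(im[30:130,230:340],None,fx=6,fy=6,interpolation=cv2.INTER_CUBIC)[:,:,::-1])
plan((570,170,260),187.65)
E
```

```text
t 3.25 p [ 518.4 -278.8  239.7] yaw 98.03 F [-0.8 -0.6  0.3] op 36.8 q [ 1.1   0.46 -0.87  1.66  0.37  1.2   0.28]
[[288.62209141 105.27815858]
 [283.60628423 147.59912862]]
from [ 518.7 -280.9  240.1] yaw 97.92 row m/deg: [0.4395, 0.1129, -0.0204] [-0.08, 0.0, -89.73] dist 454.0
```

View pics/w2.png

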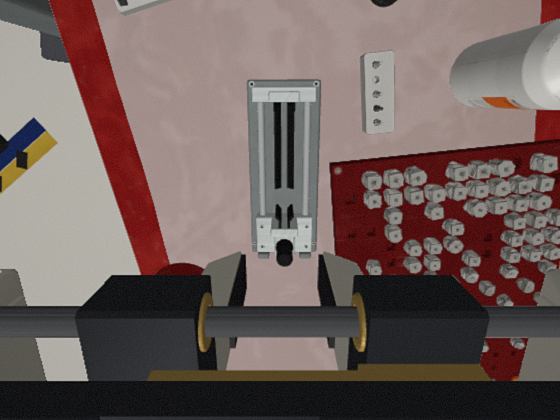

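View pics/w2a.png

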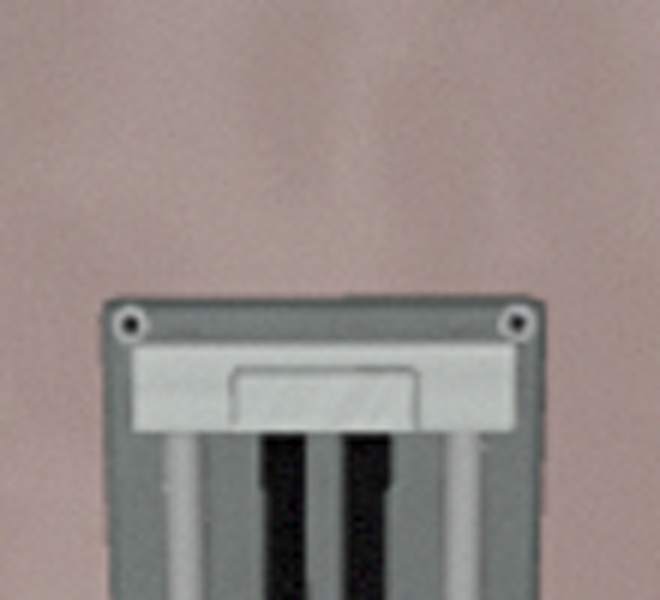

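```bash
python3 - <<'E'
from h import *
d=np.load("w2.npz");m={"K":d["K"],"cam_to_world":d["T"]}
A=lambda x,y:(x/6+230-.4,y/6+30-.4)
f=ray(m,*A(325,435),72);e=ray(m,*A(325,488),72);c=[ray(m,*A(103,301),10),ray(m,*A(545,297),10)]
ax=np.array([.1394,-.9902,0])
print(f.round(1),e.round(1),((e-f)@ax).round(1),np.round(c,1).tolist(),"base edge to floor",((f-(c[0]+c[1])/2)@ax).round(1))
print("origin",(f+52*ax).round(1), "from w1:", (np.array([507.8,-197.6,0])+52*ax).round(1))
E
```

```text
[ 507.9 -197.7   72. ] [ 509.1 -205.9   72. ] 8.2 [[463.8, -180.2, 10.0], [545.3, -168.0, 10.0]] base edge to floor 23.9
origin [ 515.2 -249.2   72. ] from w1: [ 515.  -249.1    0. ]
```

Emit:
servo_tool(
  increments=[0.44,0.113,-0.0204,0,0,-89.7,0.44,0.113,-0.0204,0,0,-89.7,0.44,0.113,-0.0204,0,0,-89.7,0.44,0.113,-0.0204,0,0,-89.7,0.44,0.113,-0.0204,0,0,-89.7,0.44,0.113,-0.0204,0,0,-89.7,0.44,0.113,-0.0204,0,0,-89.7,0.44,0.113,-0.0204,0,0,-89.7,0.44,0.113,-0.0204,0,0,-89.7,0.44,0.113,-0.0204,0,0,-89.7],
)

```text
clock: 4.55
ee_pos: [571.8, 169.7, 260.2]
eef_rot: [-0.065, 0.998, -0.0, -0.0]
contact_force: [0.7, -0.5, -1.0]
opening: 36.6
```

```bash
python3 - <<'E'
from h import *
import cv2
show()
m=robot.camera_model("wrist");im=robot.grab_frame("wrist")
np.savez("w3.npz",im=im,K=m["K"],T=m["cam_to_world"])
cv2.imwrite("pics/w3.png",cv2.resize(im[:,:,::-1],(800,600),interpolation=cv2.INTER_CUBIC))
E
```

```text
t 4.55 p [571.8 169.7 260.2] yaw -172.53 F [ 0.7 -0.5 -1. ] op 36.6 q [ 0.5   0.62 -1.23  1.61  0.6   1.34  0.89]
```

View pics/w3.png

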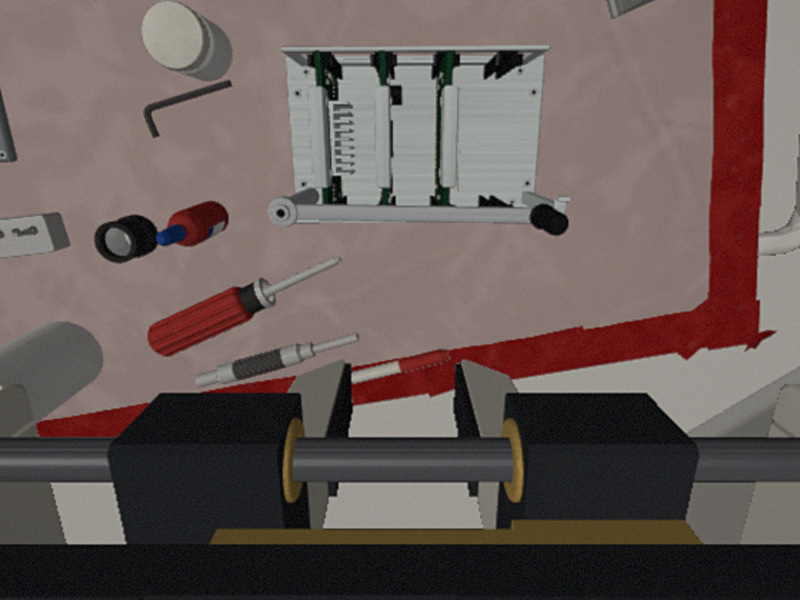

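```bash
python3 - <<'E'
import numpy as np,cv2
im=np.load("w3.npz")["im"]
cv2.imwrite("pics/w3a.png",cv2.resize(im[25:175,180:300],None,fx=4,fy=4,interpolation=cv2.INTER_CUBIC)[:,:,::-1])
cv2.imwrite("pics/w3b.png",cv2.resize(im[25:175,290:410],None,fx=4,fy=4,interpolation=cv2.INTER_CUBIC)[:,:,::-1])
E
```

```text
(no output)
```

View pics/w3a.png

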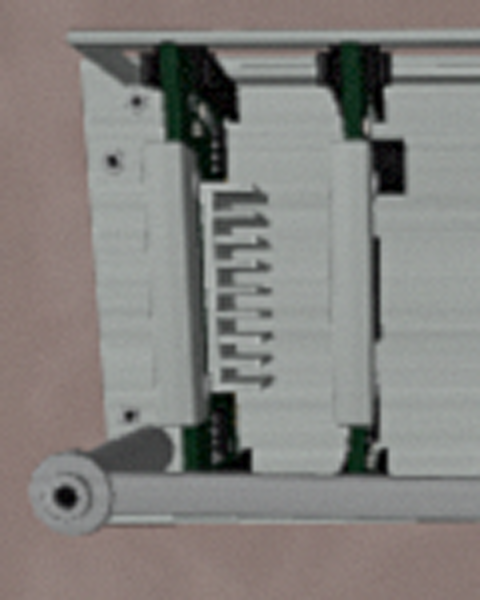

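View pics/w3b.png

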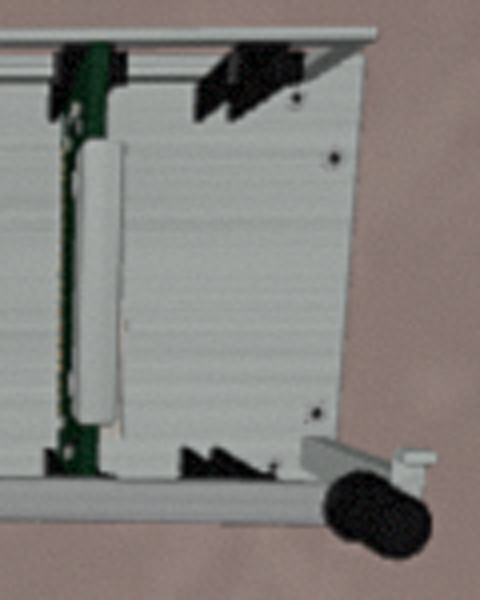

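```bash
python3 - <<'E'
from h import *
d=np.load("w3.npz");m={"K":d["K"],"cam_to_world":d["T"]}
A=lambda x,y:(x/4+180-.4,y/4+25-.4);B=lambda x,y:(x/4+290-.4,y/4+25-.4)
P=lambda uv,z:ray(m,*uv,z)
def bar(n,u,v):
    a,b=P(u,121),P(v,121);d=b-a;print(n,((a+b)/2).round(1),"len",np.linalg.norm(d).round(1),"yaw",np.degrees(np.arctan2(d[1],d[0])).round(2));return (a+b)/2
h=bar("hs",A(166,142),A(176,424));c=bar("cap",A(350,140),A(353,425));k=bar("chip",B(103,141),B(97,424))
print("spacing",(c-h).round(1),(k-c).round(1), "angle", np.degrees(np.arctan2(*(k-h)[[0,1]])))
print("pivot",P(A(67,495),116).round(1),P(A(67,495),113).round(1))
print("knob top",P(B(395,520),149).round(1),"foot",P(B(358,505),113).round(1))
print("bar keeper edges", P(A(300,474),113).round(1),P(A(300,515),113).round(1),P(B(100,478),113).round(1),P(B(100,518),113).round(1))
ms=[]
for uv in [A(137,102),A(112,161),A(130,415),B(296,98),B(334,157),B(316,412)]: print("screw",P(uv,8).round(1))
E
```

```text
hs [492.  106.4 121. ] len 59.1 yaw 6.56
cap [486.8 145.9 121. ] len 59.7 yaw 7.37
chip [481.3 187.2 121. ] len 59.3 yaw 7.87
spacing [-5.3 39.5  0. ] [-5.4 41.3  0. ] angle -7.529630040579356
pivot [541.5  84.9 116. ] [542.   84.2 113. ]
knob top [520.2 254.2 149. ] foot [521.8 256.5 113. ]
bar keeper edges [529.9 138.4 113. ] [539.5 139.5 113. ] [523.5 194.7 113. ] [532.8 196.2 113. ]
screw [444.1  74.2   8. ]
screw [460.8  68.1   8. ]
screw [532.2  78.2   8. ]
screw [420.7 245.    8. ]
screw [434.7 259.1   8. ]
screw [506.4 268.9   8. ]
```

```bash
python3 - <<'E'
from h import *
show()
plan((521,255,170),187.6);plan((521,255,120),187.6)
E
```

```text
t 4.6 p [571.7 169.5 260.2] yaw -172.59 F [ 0.8  0.1 -0.4] op 36.6 q [ 0.5   0.62 -1.23  1.61  0.6   1.34  0.89]
from [571.7 169.5 260.2] yaw -172.59 row m/deg: [0.0392, 0.0913, 0.0902] [-0.02, -0.01, -0.19] dist 134.0
from [571.7 169.5 260.2] yaw -172.59 row m/deg: [0.0392, 0.0914, 0.1402] [-0.02, -0.01, -0.19] dist 172.0
```

Emit:
servo_tool(
  increments=[0.018,0.042,0.03,0,0,-0.2,0.039,0.0914,0.06,0,0,-0.2,0.039,0.0914,0.09,0,0,-0.2,0.039,0.0914,0.09,0,0,-0.2],
)

```text
clock: 5.1
ee_pos: [519.2, 254.5, 168.6]
eef_rot: [-0.068, 0.998, -0.001, -0.001]
contact_force: [-0.1, -0.8, -0.3]
opening: 36.8
```

```bash
python3 - <<'E'
from h import *
import cv2
show()
m=robot.camera_model("wrist");im=robot.grab_frame("wrist")
t=robot.grab_frame("top")
cv2.imwrite("pics/w4.png",im[:,:,::-1]);cv2.imwrite("pics/t4.png",t[:,:,::-1])
plan((521,255,120),187.6)
E
```

```text
t 5.1 p [519.2 254.5 168.6] yaw -172.25 F [-0.1 -0.8 -0.3] op 36.8 q [ 0.32  0.67 -1.16  1.75  0.67  1.18  0.66]
from [521.1 255.4 171.1] yaw -172.32 row m/deg: [0.0002, -0.0004, 0.0511] [-0.02, 0.03, 0.08] dist 51.0
```

View pics/w4.png

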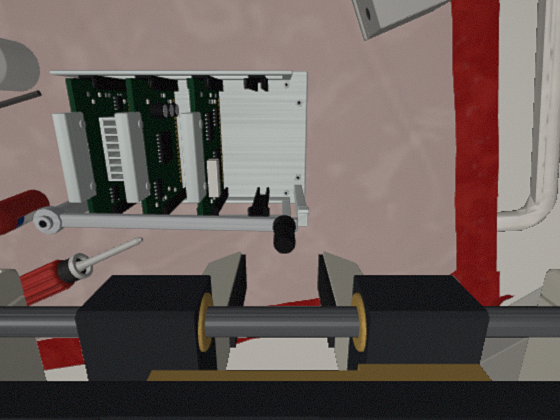

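```bash
python3 - <<'E'
from h import *
m=robot.camera_model("wrist");print(proj(m,[[521,255,149],[521,255,113],[541.8,84.5,113],[492.2,105.3,121]]))
import cv2
im=cv2.imread("pics/w4.png");cv2.imwrite("pics/w4a.png",cv2.resize(im[190:270,240:330],None,fx=6,fy=6,interpolation=cv2.INTER_CUBIC))
E
```

```text
[[280.99478316 238.93464157]
 [281.10136626 220.02369159]
 [ 47.27401531 217.26347525]
 [ 65.54910681 155.7805133 ]]
```

View pics/w4a.png

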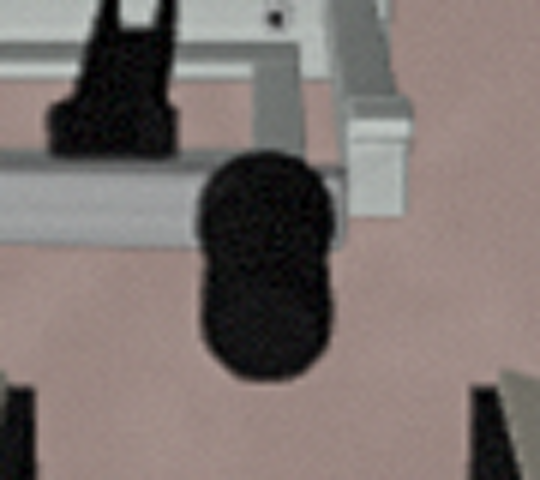

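```bash
python3 - <<'E'
from h import *
plan((523,256.7,120),187.6)
E
```

```text
from [521.1 255.4 171.1] yaw -172.32 row m/deg: [-0.002, 0.001, 0.0511] [-0.02, 0.03, 0.08] dist 51.0
```

Emit:
servo_tool(
  increments=[-0.002,0.001,0.02,0,0,0,-0.002,0.001,0.04,0,0,0,-0.002,0.001,0.05,0,0,0,-0.002,0.001,0.05,0,0,0],
)

```text
clock: 5.7
ee_pos: [520.9, 257.4, 119.3]
eef_rot: [-0.069, 0.998, -0.0, -0.001]
contact_force: [0.1, 0.1, 0.0]
opening: 36.7
```

Emit:
servo_tool(
  increments=[0,0,0,0,0,0,0,0,0,0,0,0,0,0,0,0,0,0,0,0,0,0,0,0],
  gripper=1.0,
  grip_force=6,
)

```text
clock: 6.2
ee_pos: [522.3, 256.6, 120.8]
eef_rot: [-0.068, 0.998, -0.001, 0.0]
contact_force: [0.4, -5.1, 4.4]
opening: 13.7
```

```bash
python3 - <<'E'
from h import *
show()
pv=np.array([543.5,84.5]);k=np.array([523.,256.7])
st=robot.state();R0=Ro.from_quat(st["eef_rot"])
v=k-pv
for th in np.arange(0.1,0.75,0.1):
    c,s=np.cos(-th),np.sin(-th);q=pv+np.array([c*v[0]-s*v[1],s*v[0]+c*v[1]])
    print(round(th,1),q.round(1),(R0.inv().apply(np.r_[q-k,0])/1000).round(4).tolist())
E
```

```text
t 6.2 p [522.3 256.6 120.8] yaw -172.19 F [ 0.4 -5.1  4.4] op 13.7 q [ 0.28  0.73 -1.11  1.79  0.73  1.1   0.62]
0.1 [540.3 257.9] [-0.0173, -0.0012, 0.0]
0.2 [557.6 257.3] [-0.0344, -0.0041, 0.0]
0.3 [574.8 255.1] [-0.0511, -0.0087, 0.0]
0.4 [591.7 251.1] [-0.0673, -0.0149, 0.0001]
0.5 [608.1 245.4] [-0.0827, -0.0227, 0.0001]
0.6 [623.8 238.2] [-0.0974, -0.032, 0.0001]
0.7 [638.8 229.4] [-0.111, -0.0428, 0.0002]
```

Emit:
servo_tool(
  increments=[-0.0085,-0.0003,0,0,0,0,-0.0173,-0.0012,0,0,0,0,-0.0344,-0.0041,0,0,0,0,-0.0511,-0.0087,0,0,0,0,-0.0673,-0.0149,0,0,0,0,-0.0827,-0.0227,0,0,0,0,-0.0974,-0.032,0,0,0,0,-0.111,-0.0428,0,0,0,0,-0.111,-0.0428,0,0,0,0,-0.111,-0.0428,0,0,0,0],
)

```text
clock: 7.45
ee_pos: [636.5, 228.1, 119.9]
eef_rot: [-0.068, 0.998, -0.002, -0.002]
contact_force: [-4.2, -5.9, 3.5]
opening: 14.0
```

```bash
python3 - <<'E'
from h import *
import cv2
show()
t=robot.grab_frame("scene");w=robot.grab_frame("wrist")
cv2.imwrite("pics/s5.png",t[:,:,::-1]);cv2.imwrite("pics/w5.png",w[:,:,::-1])
E
```

```text
t 7.45 p [636.5 228.1 119.9] yaw -172.22 F [-4.2 -5.9  3.5] op 14.0 q [ 0.26  0.85 -1.04  1.53  0.77  1.21  0.79]
```

View pics/w5.png

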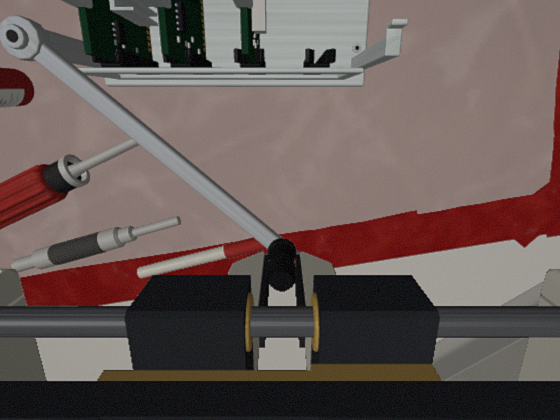

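Emit:
servo_tool(
  increments=[0,0,0,0,0,0,0,0,0,0,0,0,0,0,-0.03,0,0,0,0,0,-0.07,0,0,0],
  gripper=0.6,
)

```text
clock: 8.05
ee_pos: [636.7, 231.1, 190.1]
eef_rot: [-0.069, 0.998, 0.0, -0.001]
contact_force: [1.2, 0.9, 0.8]
opening: 36.6
```

```bash
python3 - <<'E'
from h import *
show()
plan((540,105,190),187.6)
E
```

```text
t 8.05 p [636.7 231.1 190.1] yaw -172.08 F [1.2 0.9 0.8] op 36.6 q [ 0.28  0.79 -1.09  1.47  0.71  1.31  0.83]
from [636.7 231.1 190.1] yaw -172.08 row m/deg: [0.1132, -0.1116, 0.0003] [0.05, -0.11, 0.32] dist 159.0
```

Emit:
servo_tool(
  increments=[0.113,-0.1116,0,0,0,0.3,0.113,-0.1116,0,0,0,0.3,0.113,-0.1116,0,0,0,0.3,0.113,-0.1116,0,0,0,0.3],
  gripper=0.74,
)

```text
clock: 8.55
ee_pos: [540.1, 102.2, 190.3]
eef_rot: [-0.065, 0.998, -0.001, -0.0]
contact_force: [0.3, -0.1, 0.5]
opening: 24.1
```

```bash
python3 - <<'E'
from h import *
import cv2
show()
m=robot.camera_model("wrist");w=robot.grab_frame("wrist")
np.savez("w6.npz",im=w,K=m["K"],T=m["cam_to_world"])
cv2.imwrite("pics/w6.png",w[:,:,::-1])
print(proj(m,[[492.2,105.3,121]]))
cv2.imwrite("pics/w6a.png",cv2.resize(w[100:250,240:360],None,fx=4,fy=4,interpolation=cv2.INTER_CUBIC)[:,:,::-1])
E
```

```text
t 8.55 p [540.1 102.2 190.3] yaw -172.6 F [ 0.3 -0.1  0.5] op 24.1 q [ 0.66  0.61 -1.22  1.81  0.62  1.18  0.94]
[[294.61062173 153.93348627]]
```

View pics/w6.png

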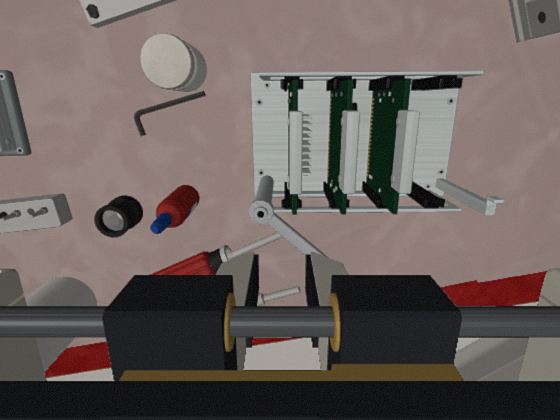

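View pics/w6a.png

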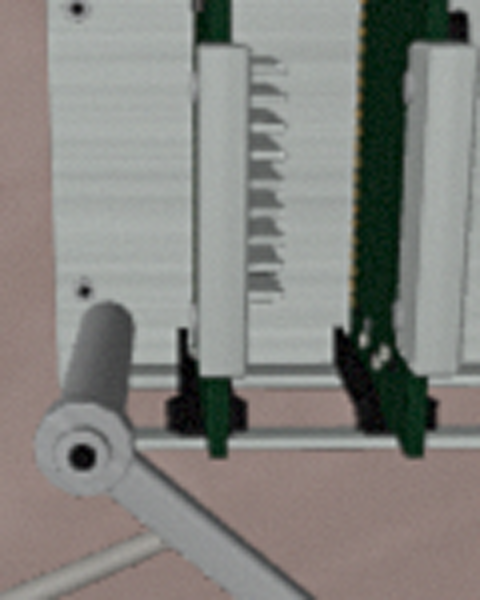

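```bash
python3 - <<'E'
from h import *
plan((491.7,105.6,140),187.5);plan((491.7,105.6,93.5),187.5)
E
```

```text
from [541.1 104.  190.8] yaw -172.52 row m/deg: [0.0488, 0.008, 0.0507] [-0.01, 0.07, -0.02] dist 71.0
from [541.1 104.  190.8] yaw -172.52 row m/deg: [0.0488, 0.008, 0.0972] [-0.01, 0.07, -0.02] dist 109.0
```

Emit:
servo_tool(
  increments=[0.025,0.004,0.02,0,0,0,0.0488,0.008,0.04,0,0,0,0.0488,0.008,0.05,0,0,0,0.0488,0.008,0.05,0,0,0],
)

```text
clock: 9.1
ee_pos: [492.5, 107.3, 140.5]
eef_rot: [-0.067, 0.998, 0.001, 0.0]
contact_force: [0.5, -0.8, 0.4]
opening: 23.8
```

```bash
python3 - <<'E'
from h import *
import cv2
show()
m=robot.camera_model("wrist");w=robot.grab_frame("wrist")
np.savez("w7.npz",im=w,K=m["K"],T=m["cam_to_world"])
cv2.imwrite("pics/w7.png",cv2.resize(w[100:400,180:400],None,fx=2,fy=2,interpolation=cv2.INTER_CUBIC)[:,:,::-1])
print(proj(m,[[491.7,105.6,121]]))
show()
plan((491.7,105.6,93.5),187.5)
E
```

```text
t 9.1 p [492.5 107.3 140.5] yaw -172.37 F [ 0.5 -0.8  0.4] op 23.8 q [ 0.67  0.6  -1.21  1.96  0.65  1.05  0.86]
[[279.09639019 239.32752309]]
t 9.15 p [492.9 107.4 140.9] yaw -172.39 F [-0.5 -0.2  0.1] op 23.7 q [ 0.67  0.6  -1.22  1.96  0.65  1.05  0.86]
from [492.9 107.4 140.9] yaw -172.39 row m/deg: [0.0015, -0.0016, 0.0474] [0.08, 0.08, 0.11] dist 47.0
```

View pics/w7.png

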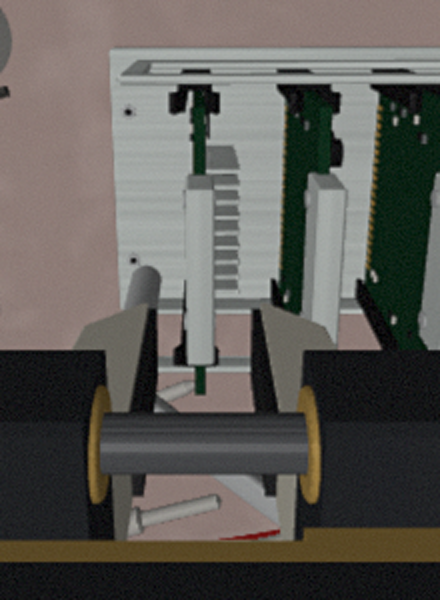

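Emit:
servo_tool(
  increments=[0.002,-0.001,0.015,0,0,0.1,0.002,-0.001,0.03,0,0,0.1,0.002,-0.001,0.042,0,0,0.1,0.002,-0.001,0.0474,0,0,0.1,0.002,-0.001,0.0474,0,0,0.1],
)

```text
clock: 9.78
ee_pos: [489.3, 105.0, 92.6]
eef_rot: [-0.065, 0.998, 0.0, -0.0]
contact_force: [0.6, -0.2, 1.4]
opening: 23.8
```

Emit:
servo_tool(
  increments=[0,0,0,0,0,0,0,0,0,0,0,0,0,0,0,0,0,0,0,0,0,0,0,0],
  gripper=1.0,
  grip_force=20,
)

```text
clock: 10.28
ee_pos: [489.9, 105.0, 93.4]
eef_rot: [-0.065, 0.998, -0.0, 0.0]
contact_force: [-0.0, -0.1, 2.6]
opening: 8.3
```

```bash
python3 - <<'E'
from h import *
import cv2
show()
w=robot.grab_frame("wrist")
cv2.imwrite("pics/w8.png",cv2.resize(w[100:400,180:400],None,fx=2,fy=2,interpolation=cv2.INTER_CUBIC)[:,:,::-1])
E
```

```text
t 10.28 p [489.9 105.   93.4] yaw -172.53 F [-0.  -0.1  2.6] op 8.3 q [ 0.62  0.65 -1.14  2.    0.73  0.97  0.81]
```

View pics/w8.png

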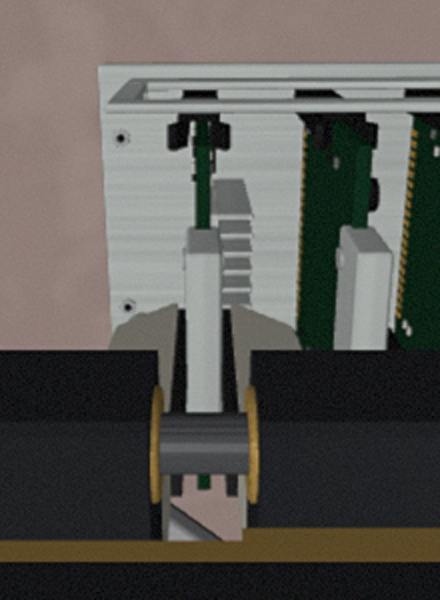

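Emit:
servo_tool(
  increments=[0,0,-0.006,0,0,0,0,0,-0.02,0,0,0,0,0,-0.04,0,0,0,0,0,-0.06,0,0,0,0,0,-0.08,0,0,0,0,0,-0.1,0,0,0,0,0,-0.125,0,0,0,0,0,-0.14,0,0,0,0,0,-0.14,0,0,0,0,0,-0.14,0,0,0],
)

```text
clock: 11.58
ee_pos: [489.1, 104.5, 232.4]
eef_rot: [-0.065, 0.998, -0.0, -0.001]
contact_force: [-0.2, 0.0, -2.0]
opening: 8.7
```

```bash
python3 - <<'E'
from h import *
import cv2
show()
m=robot.camera_model("wrist");w=robot.grab_frame("wrist");s=robot.grab_frame("scene");t=robot.grab_frame("top")
np.savez("w9.npz",im=w,K=m["K"],T=m["cam_to_world"],ee=robot.state()["ee_pos"])
cv2.imwrite("pics/w9.png",cv2.resize(w[100:400,180:400],None,fx=2,fy=2,interpolation=cv2.INTER_CUBIC)[:,:,::-1])
cv2.imwrite("pics/s9.png",s[:,:,::-1]);cv2.imwrite("pics/t9.png",t[:,:,::-1])
show()
E
```

```text
t 11.57 p [489.1 104.5 232.4] yaw -172.55 F [-0.2  0.  -2. ] op 8.7 q [ 0.79  0.49 -1.35  1.87  0.52  1.2   0.97]
t 11.72 p [489.  104.7 232.2] yaw -172.52 F [ 0.2 -0.1 -2.3] op 8.5 q [ 0.79  0.49 -1.35  1.87  0.52  1.2   0.97]
```

View pics/w9.png

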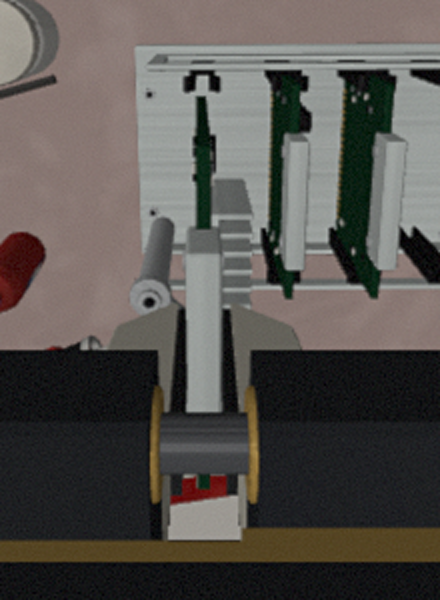

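View pics/s9.png

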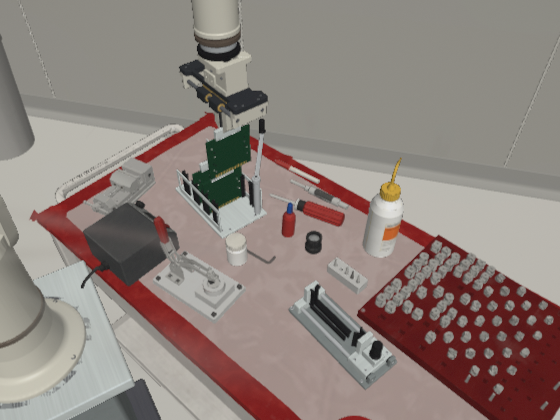

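```bash
python3 - <<'E'
from h import *
import cv2
d=np.load("w9.npz");m={"K":d["K"],"cam_to_world":d["T"]}
cv2.imwrite("pics/w9a.png",cv2.resize(d["im"][180:270,240:320],None,fx=7,fy=7,interpolation=cv2.INTER_CUBIC)[:,:,::-1])
for v,z in ((225,259.8),(214.7,237.8)):
    p=ray(m,282,v,z);print(p.round(1))
    # along tool x from TCP
    y=np.radians(187.5);print("tool x offset",((p-d["ee"])[:2]@[np.cos(y),np.sin(y)]).round(1))
print(d["ee"])
E
```

```text
[461.4 101.  259.8]
tool x offset 27.8
[463.6 101.3 237.8]
tool x offset 25.6
[488.96002801 104.71584482 232.23637842]
```

View pics/w9a.png

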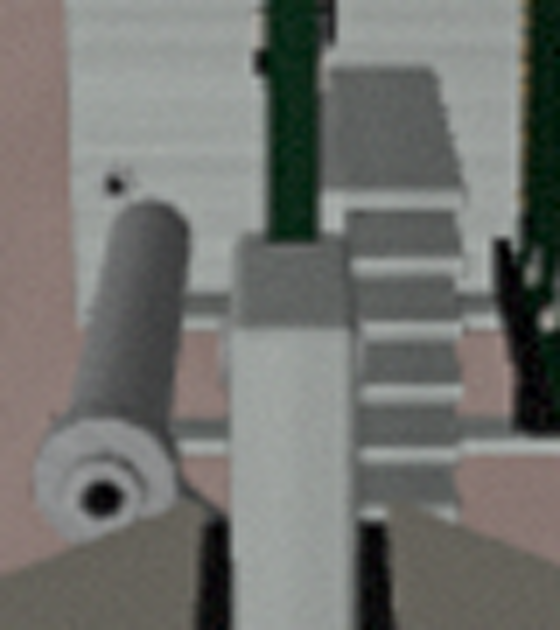

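```bash
python3 - <<'E'
from h import *
import cv2
s=robot.camera_model("scene");t=robot.camera_model("top")
print(ray(s,381,235,0))
im=cv2.imread("pics/top0.png");cv2.imwrite("pics/t0b.png",cv2.resize(im[70:190,270:380],None,fx=5,fy=5))
for z in (150,200,250): print(z,ray(s,398,160,z).round(),ray(t,330,81,z).round(),"shoulder s",ray(s,390,190,z).round(),"t",ray(t,343,104,z).round())
plan((515.3,-250.6,232),98.1)
E
```

```text
[ 7.51601195e+02 -1.15296716e+02 -1.13686838e-13]
150 [817. -56. 150.] [ 791. -117.  150.] shoulder s [ 741. -122.  150.] t [ 736. -147.  150.]
200 [770. -99. 200.] [ 770. -112.  200.] shoulder s [ 699. -160.  200.] t [ 718. -140.  200.]
250 [ 723. -141.  250.] [ 750. -106.  250.] shoulder s [ 657. -197.  250.] t [ 701. -133.  250.]
from [489.  104.7 232.2] yaw -172.52 row m/deg: [0.0201, -0.3557, 0.0002] [-0.06, -0.07, 89.38] dist 356.0
```

View pics/t0b.png

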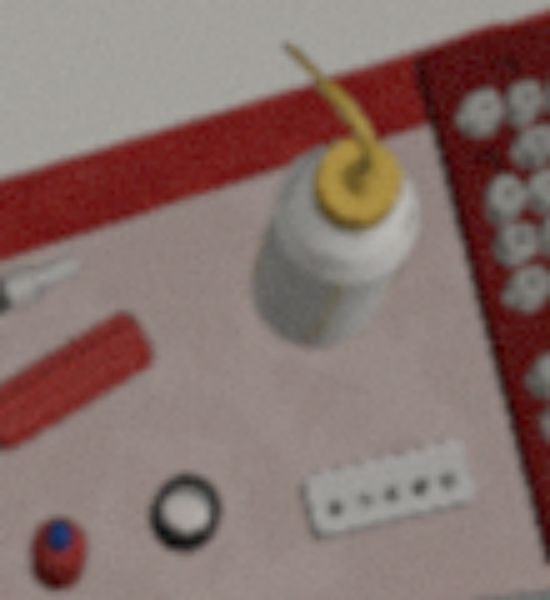

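Emit:
servo_tool(
  increments=[0.0008,-0.014,0,0,0,3.6,0.0024,-0.043,0,0,0,10.7,0.0044,-0.078,0,0,0,19.7,0.0066,-0.117,0,0,0,29.5,0.009,-0.16,0,0,0,40,0.0114,-0.203,0,0,0,50.5,0.0136,-0.242,0,0,0,60.5,0.0158,-0.281,0,0,0,70.5,0.0176,-0.313,0,0,0,79,0.019,-0.338,0,0,0,85.5,0.02,-0.3557,0,0,0,89.4,0.02,-0.3557,0,0,0,89.4],
)

```text
clock: 13.22
ee_pos: [515.4, -252.1, 232.6]
eef_rot: [0.657, 0.754, -0.0, -0.0]
contact_force: [-0.2, -0.1, -1.4]
opening: 8.7
```

Emit:
servo_tool(
  increments=[0,0,0,0,0,0,0,0,0,0,0,0],
)

```text
clock: 13.48
ee_pos: [516.1, -248.9, 233.2]
eef_rot: [0.655, 0.756, 0.0, -0.0]
contact_force: [0.6, -1.5, -1.4]
opening: 8.6
```

```bash
python3 - <<'E'
from h import *
import cv2
show()
m=robot.camera_model("wrist");w=robot.grab_frame("wrist");s=robot.grab_frame("scene");t=robot.grab_frame("top")
np.savez("w10.npz",im=w,K=m["K"],T=m["cam_to_world"],ee=robot.state()["ee_pos"])
cv2.imwrite("pics/w10.png",cv2.resize(w[60:360,170:390],None,fx=2,fy=2,interpolation=cv2.INTER_CUBIC)[:,:,::-1])
cv2.imwrite("pics/s10.png",cv2.resize(s[200:400,240:440],None,fx=3,fy=3)[:,:,::-1]);cv2.imwrite("pics/t10.png",t[:,:,::-1])
show()
plan((515.3,-250.6,232),98.1)
E
```

```text
t 13.47 p [ 516.1 -248.9  233.2] yaw 98.23 F [ 0.6 -1.5 -1.4] op 8.6 q [ 1.1   0.45 -0.92  1.71  0.38  1.18  0.23]
t 13.62 p [ 516.1 -249.6  233.2] yaw 98.16 F [-0.3  0.1 -2.3] op 8.8 q [ 1.1   0.45 -0.91  1.71  0.38  1.18  0.23]
from [ 516.1 -249.6  233.2] yaw 98.16 row m/deg: [-0.0009, -0.0009, 0.0012] [0.01, 0.01, 0.06] dist 2.0
```

View pics/w10.png

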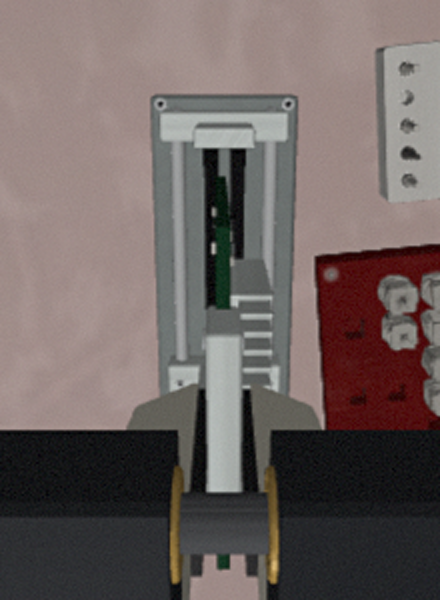

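View pics/s10.png

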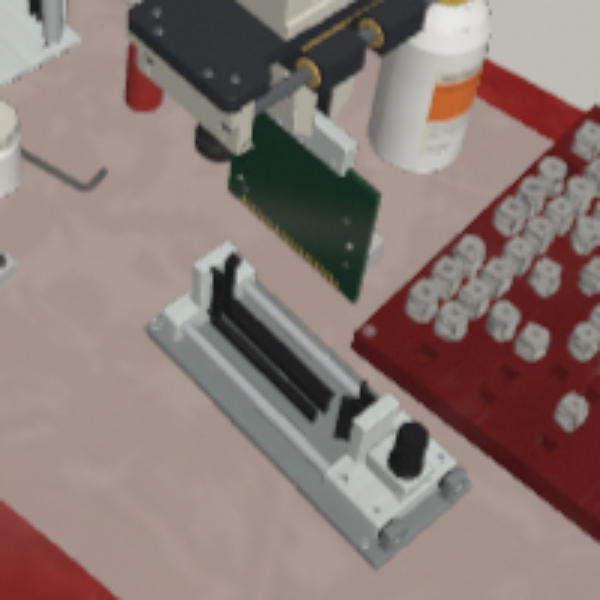

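```bash
python3 - <<'E'
from h import *
import cv2
d=np.load("w10.npz");m={"K":d["K"],"cam_to_world":d["T"]}
cv2.imwrite("pics/w10a.png",cv2.resize(d["im"][100:240,230:330],None,fx=5,fy=5,interpolation=cv2.INTER_CUBIC)[:,:,::-1])
print(d["ee"])
E
```

```text
[ 516.05937714 -249.59811113  233.17947755]
```

View pics/w10a.png

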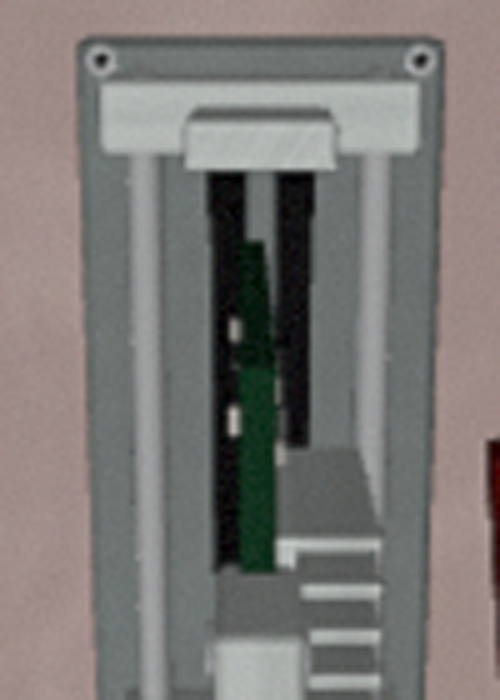

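```bash
python3 - <<'E'
from h import *
d=np.load("w10.npz");m={"K":d["K"],"cam_to_world":d["T"]};ax=np.array([.1394,-.9902,0])
f=ray(m,281.8,133.6,72);b=ray(m,280.6,147.8,147.8);t=ray(m,281.3,173,242.8)
e=d["ee"]
o=f+52*ax
print("origin",o.round(1),"foot edge rel origin",((b-o)@ax).round(1),"top edge",((t-o)@ax).round(1),"tcp",((e-o)@ax).round(1))
A=lambda x,y:(x/5+230-.4,y/5+100-.4)
print(ray(m,*A(78,40),10).round(1),ray(m,*A(442,37),10).round(1))
E
```

```text
origin [ 515.2 -248.6   72. ] foot edge rel origin -48.2 top edge -48.1 tcp 1.1
[ 463.8 -180.2   10. ] [ 544.9 -167.8   10. ]
```

Emit:
servo_tool(
  increments=[0,0,0.01,0,0,0,0,0,0.03,0,0,0,0,0,0.05,0,0,0,0,0,0.065,0,0,0,0,0,0.07,0,0,0,0,0,0.07,0,0,0],
)

```text
clock: 14.38
ee_pos: [515.9, -250.2, 162.7]
eef_rot: [0.656, 0.755, 0.0, -0.0]
contact_force: [0.4, -0.1, -1.1]
opening: 8.4
```

```bash
python3 - <<'E'
from h import *
import cv2
show()
m=robot.camera_model("wrist");w=robot.grab_frame("wrist")
np.savez("w11.npz",im=w,K=m["K"],T=m["cam_to_world"],ee=robot.state()["ee_pos"])
cv2.imwrite("pics/w11a.png",cv2.resize(w[80:220,225:345],None,fx=5,fy=5,interpolation=cv2.INTER_CUBIC)[:600,:,::-1])
show()
E
```

```text
t 14.38 p [ 515.9 -250.2  162.7] yaw 98.08 F [ 0.4 -0.1 -1.1] op 8.4 q [ 1.06  0.52 -0.87  1.78  0.45  1.05  0.17]
t 14.43 p [ 516.3 -250.3  163.2] yaw 98.08 F [-0.6  0.5 -0.9] op 8.8 q [ 1.06  0.52 -0.87  1.78  0.45  1.05  0.17]
```

View pics/w11a.png

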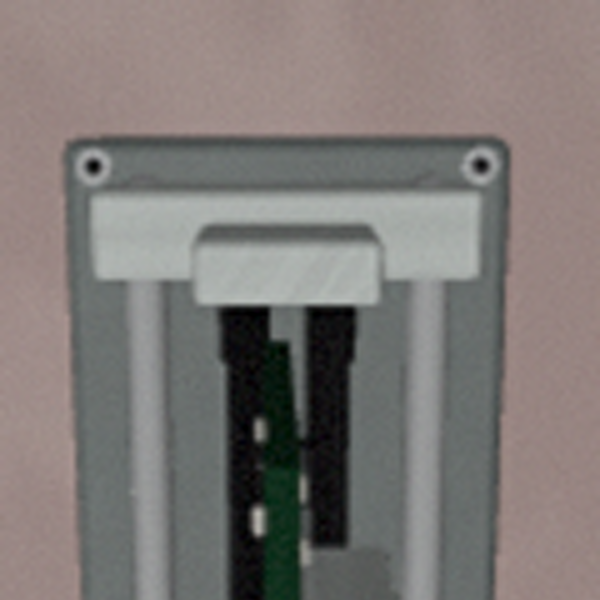

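```bash
python3 - <<'E'
from h import *
d=np.load("w11.npz");m={"K":d["K"],"cam_to_world":d["T"]};ax=np.array([.1394,-.9902,0]);pe=np.array([.9902,.1394,0])
U=lambda x,y:(x/5+225-.4,y/5+80-.4)
f=ray(m,*U(288,305),72);b=ray(m,*U(277,343),77.8);t=ray(m,*U(282.5,470),172.8);b2=ray(m,*U(288,360),72)
print(((b-f)@ax-52+52).round(1),((t-f)@ax).round(1),"perp",((b-f)@pe).round(1),((t-f)@pe).round(1),"guide depth",((b2-f)@ax).round(1))
E
```

```text
5.1 5.2 perp -1.7 -0.6 guide depth 8.5
```

Emit:
servo_tool(
  increments=[0.0008,0.0014,0,0,0,0,0.0008,0.0014,0.005,0,0,0,0.0008,0.0014,0.013,0,0,0,0.0008,0.0014,0.022,0,0,0,0.0008,0.0014,0.031,0,0,0,0.0008,0.0014,0.04,0,0,0,0.0008,0.0014,0.04,0,0,0],
)

```text
clock: 15.3
ee_pos: [516.5, -249.1, 122.0]
eef_rot: [0.656, 0.755, -0.0, -0.001]
contact_force: [0.3, 0.0, -0.9]
opening: 8.7
```

```bash
python3 - <<'E'
from h import *
import cv2
show()
m=robot.camera_model("wrist");w=robot.grab_frame("wrist");s=robot.grab_frame("scene")
np.savez("w12.npz",im=w,K=m["K"],T=m["cam_to_world"],ee=robot.state()["ee_pos"])
cv2.imwrite("pics/w12a.png",cv2.resize(w[100:220,225:345],None,fx=5,fy=5,interpolation=cv2.INTER_CUBIC)[:600,:,::-1])
cv2.imwrite("pics/s12.png",cv2.resize(s[230:400,260:420],None,fx=3.5,fy=3.5,interpolation=cv2.INTER_CUBIC)[:,:,::-1])
show()
E
```

```text
t 15.3 p [ 516.5 -249.1  122. ] yaw 98.08 F [ 0.3  0.  -0.9] op 8.7 q [ 1.03  0.57 -0.83  1.81  0.5   0.99  0.13]
t 15.4 p [ 517.3 -249.3  123. ] yaw 98.08 F [-0.7  0.3 -1.3] op 9.0 q [ 1.03  0.57 -0.83  1.81  0.5   0.99  0.13]
```

View pics/w12a.png

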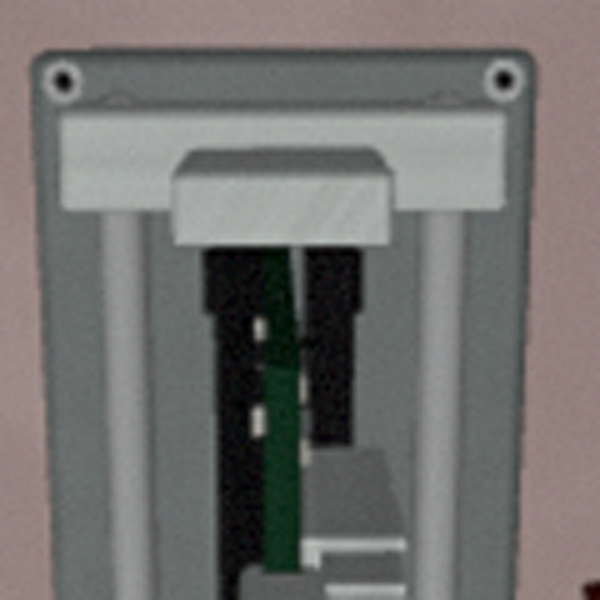

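View pics/s12.png

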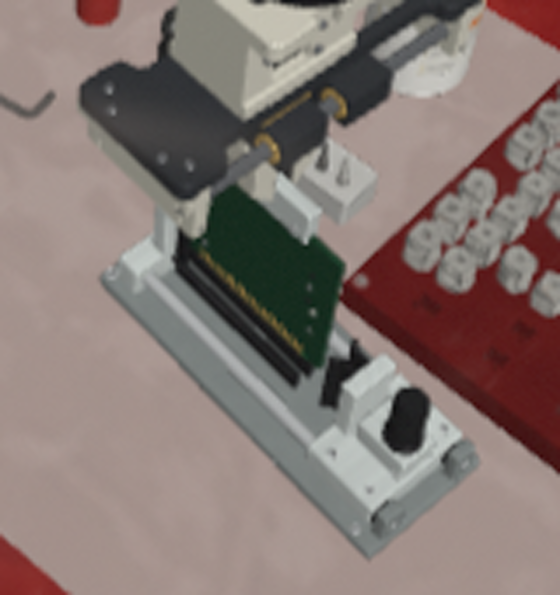

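Emit:
servo_tool(
  increments=[0,0.0006,0.004,0,0,0,0,0.0006,0.01,0,0,0,0,0.0006,0.016,0,0,0,0,0.0006,0.021,0,0,0,0,0.0006,0.024,0,0,0,0,0.0006,0.0255,0,0,0,0,0.0006,0.0255,0,0,0],
)

```text
clock: 16.27
ee_pos: [517.8, -249.3, 97.5]
eef_rot: [0.656, 0.755, 0.0, 0.0]
contact_force: [0.4, -0.3, -1.6]
opening: 8.7
```

```bash
python3 - <<'E'
from h import *
import cv2
show()
m=robot.camera_model("wrist");w=robot.grab_frame("wrist")
cv2.imwrite("pics/w13a.png",cv2.resize(w[100:220,225:345],None,fx=5,fy=5,interpolation=cv2.INTER_CUBIC)[:600,:,::-1])
show()
E
```

```text
t 16.27 p [ 517.8 -249.3   97.5] yaw 98.08 F [ 0.4 -0.3 -1.6] op 8.7 q [ 1.01  0.6  -0.81  1.82  0.53  0.94  0.11]
t 16.32 p [ 517.9 -249.3   97.6] yaw 98.07 F [-0.3 -0.3 -1.5] op 9.0 q [ 1.01  0.6  -0.81  1.82  0.53  0.94  0.11]
```

View pics/w13a.png

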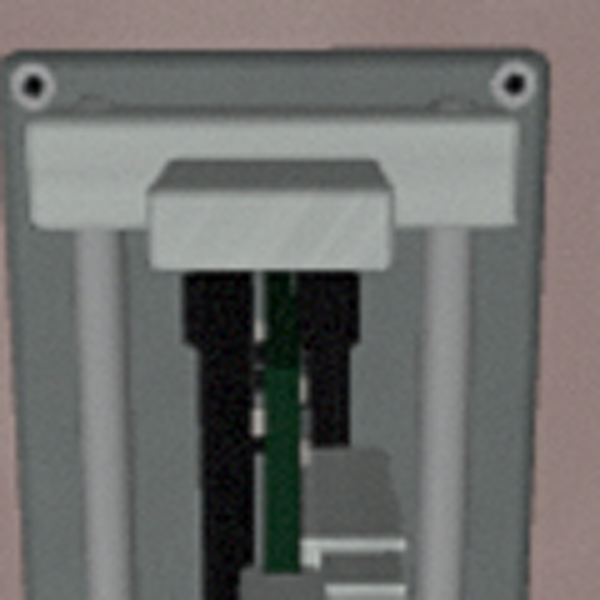

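Emit:
servo_tool(
  increments=[0,0,0.001,0,0,0,0,0,0.002,0,0,0,0,0,0.0025,0,0,0,0,0,0.0025,0,0,0],
)

```text
clock: 16.82
ee_pos: [518.2, -249.3, 95.5]
eef_rot: [0.656, 0.755, 0.0, 0.0]
contact_force: [-0.0, 0.6, 2.8]
opening: 8.7
```

Emit:
servo_tool(
  increments=[0,0,-0.0005,0,0,0,0,0,-0.0005,0,0,0,0,0,-0.0005,0,0,0],
  gripper=0.74,
)

```text
clock: 17.2
ee_pos: [517.7, -249.4, 95.5]
eef_rot: [0.656, 0.755, -0.0, -0.0]
contact_force: [0.0, -0.2, -0.6]
opening: 23.8
```

```bash
python3 - <<'E'
from h import *
import cv2
show()
m=robot.camera_model("wrist");w=robot.grab_frame("wrist");s=robot.grab_frame("scene")
cv2.imwrite("pics/w14a.png",cv2.resize(w[100:400,180:400],None,fx=2,fy=2,interpolation=cv2.INTER_CUBIC)[:600,:,::-1])
cv2.imwrite("pics/s14.png",cv2.resize(s[230:400,260:420],None,fx=3.5,fy=3.5,interpolation=cv2.INTER_CUBIC)[:,:,::-1])
E
```

```text
t 17.2 p [ 517.7 -249.4   95.5] yaw 98.07 F [ 0.  -0.2 -0.6] op 23.8 q [ 1.01  0.61 -0.81  1.83  0.53  0.94  0.11]
```

View pics/w14a.png

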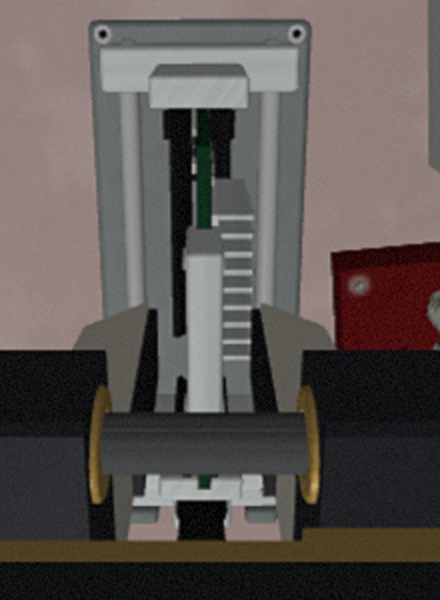

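View pics/s14.png

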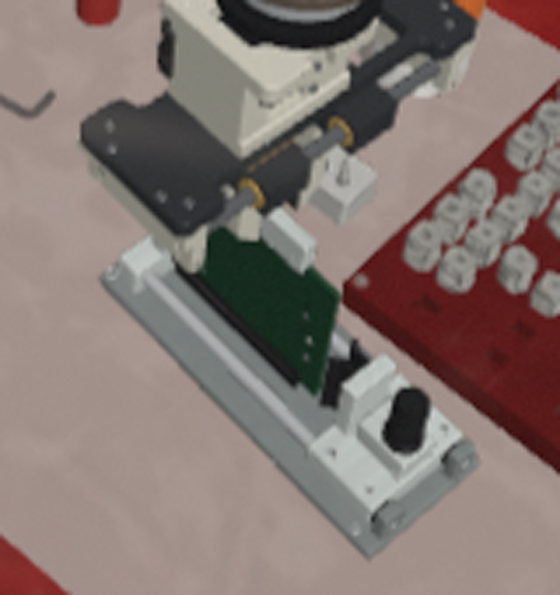

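Emit:
servo_tool(
  increments=[0,0,-0.01,0,0,0,0,0,-0.03,0,0,0,0,0,-0.06,0,0,0,0,0,-0.09,0,0,0],
  gripper=0.74,
)

```text
clock: 17.8
ee_pos: [518.2, -249.2, 188.0]
eef_rot: [0.655, 0.755, 0.0, 0.001]
contact_force: [0.5, 0.3, 0.3]
opening: 23.9
```

```bash
python3 - <<'E'
from h import *
show()
plan((531,-358.8,175),98.0)
E
```

```text
t 17.8 p [ 518.2 -249.2  188. ] yaw 98.09 F [0.5 0.3 0.3] op 23.9 q [ 1.07  0.5  -0.89  1.75  0.43  1.1   0.19]
from [ 518.2 -249.2  188. ] yaw 98.09 row m/deg: [-0.1103, -0.0028, 0.013] [0.06, 0.04, 0.09] dist 111.0
```

Emit:
servo_tool(
  increments=[-0.05,0,0,0,0,0,-0.1,0,0.01,0,0,0,-0.11,0,0.04,0,0,0,-0.11,0,0.06,0,0,0,-0.11,0,0.06,0,0,0],
  gripper=0.6,
)

```text
clock: 18.42
ee_pos: [532.4, -356.3, 124.6]
eef_rot: [0.655, 0.756, 0.0, -0.002]
contact_force: [-0.1, 0.2, -0.4]
opening: 36.4
```

```bash
python3 - <<'E'
from h import *
import cv2
show()
m=robot.camera_model("wrist");w=robot.grab_frame("wrist")
np.savez("w15.npz",im=w,K=m["K"],T=m["cam_to_world"],ee=robot.state()["ee_pos"])
cv2.imwrite("pics/w15.png",cv2.resize(w,(800,600),interpolation=cv2.INTER_CUBIC)[:,:,::-1])
show()
print(proj(m,[[531,-358.8,82],[531,-358.8,46],[533.5,-358.5,82]]))
E
```

```text
t 18.43 p [ 532.4 -356.3  124.6] yaw 98.16 F [-0.1  0.2 -0.4] op 36.4 q [ 1.1   0.67 -0.79  1.63  0.53  1.07  0.29]
t 18.48 p [ 533.5 -356.4  125.9] yaw 98.2 F [ 0.1 -0.2  1.2] op 37.0 q [ 1.1   0.67 -0.8   1.63  0.53  1.07  0.29]
[[280.3539861  230.01534052]
 [280.61173347 213.75857657]
 [283.9758803  230.09553397]]
```

View pics/w15.png

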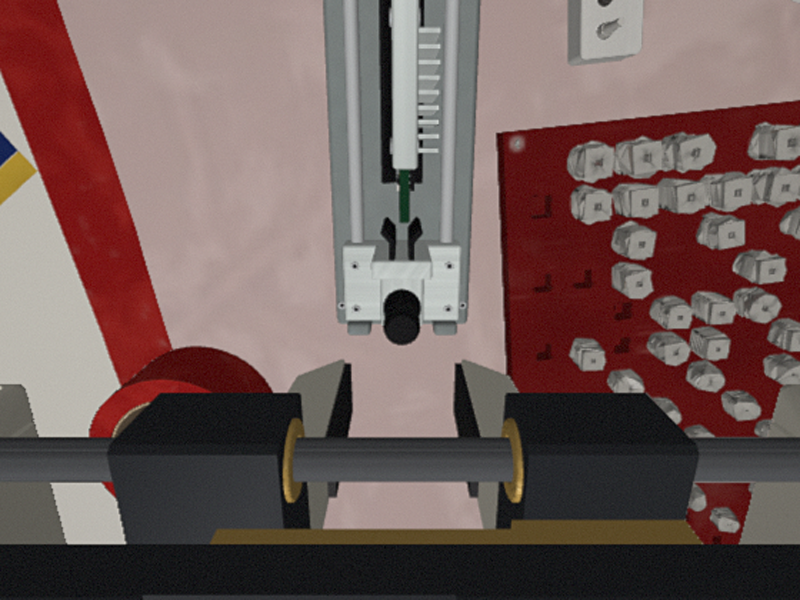

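Emit:
servo_tool(
  increments=[-0.0005,0,0.025,0,0,0,-0.0005,0,0.05,0,0,0,-0.0005,0,0.065,0,0,0,-0.0005,0,0.071,0,0,0,-0.0005,0,0.071,0,0,0],
)

```text
clock: 19.1
ee_pos: [533.8, -358.5, 55.1]
eef_rot: [0.655, 0.755, 0.0, 0.0]
contact_force: [0.4, 0.5, -0.1]
opening: 36.8
```

Emit:
servo_tool(
  increments=[0,0,0,0,0,0,0,0,0,0,0,0,0,0,0,0,0,0,0,0,0,0,0,0],
  gripper=1.0,
  grip_force=15,
)

```text
clock: 19.6
ee_pos: [532.3, -359.2, 55.1]
eef_rot: [0.656, 0.755, -0.001, -0.0]
contact_force: [-4.8, 0.4, 5.9]
opening: 16.5
```

```bash
python3 - <<'E'
from h import *
import cv2
show()
w=robot.grab_frame("wrist")
cv2.imwrite("pics/w16.png",cv2.resize(w[100:400,180:400],None,fx=2,fy=2,interpolation=cv2.INTER_CUBIC)[:,:,::-1])
E
```

```text
t 19.6 p [ 532.3 -359.2   55.1] yaw 98.04 F [-4.8  0.4  5.9] op 16.5 q [ 1.06  0.75 -0.74  1.67  0.6   0.96  0.24]
```

View pics/w16.png

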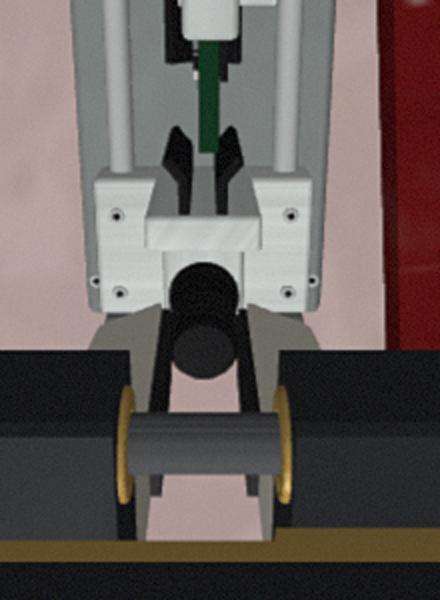

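```bash
python3 - <<'E'
from h import *
m=robot.camera_model("wrist");e=np.array(robot.state()["ee_pos"]);R=Ro.from_quat(robot.state()["eef_rot"])
for uv,z in (((282,273.8),82),((281.8,245),46)):
    p=ray(m,*uv,z);print(p.round(1),"tool frame",R.inv().apply(p-e).round(1))
show()
E
```

```text
[ 531.6 -358.2   82. ] tool frame [  1.1  -0.6 -26.9]
[ 531.4 -358.4   46. ] tool frame [ 1.  -0.7  9.1]
t 19.65 p [ 532.3 -359.2   55.1] yaw 98.04 F [-4.1  0.2  6.1] op 17.0 q [ 1.06  0.75 -0.74  1.67  0.6   0.96  0.24]
```

Emit:
servo_tool(
  increments=[0.003,0,0,0,0,0,0.007,0,0,0,0,0,0.011,0,0,0,0,0,0.015,0,0,0,0,0,0.019,0,0,0,0,0,0.021,0,0,0,0,0,0.021,0,0,0,0,0],
)

```text
clock: 20.52
ee_pos: [529.4, -339.1, 55.1]
eef_rot: [0.656, 0.755, -0.001, 0.0]
contact_force: [-5.1, -1.0, 6.0]
opening: 16.6
```

```bash
python3 - <<'E'
from h import *
import cv2
show()
w=robot.grab_frame("wrist");s=robot.grab_frame("scene")
cv2.imwrite("pics/w17.png",cv2.resize(w[100:400,180:400],None,fx=2,fy=2,interpolation=cv2.INTER_CUBIC)[:,:,::-1])
cv2.imwrite("pics/s17.png",cv2.resize(s[230:400,260:420],None,fx=3.5,fy=3.5,interpolation=cv2.INTER_CUBIC)[:,:,::-1])
m=robot.camera_model("wrist");e=np.array(robot.state()["ee_pos"]);print(e.round(1))
E
```

```text
t 20.52 p [ 529.4 -339.1   55.1] yaw 98.02 F [-5.1 -1.   6. ] op 16.6 q [ 1.05  0.73 -0.74  1.71  0.6   0.94  0.21]
[ 529.4 -339.1   55.1]
```

View pics/w17.png

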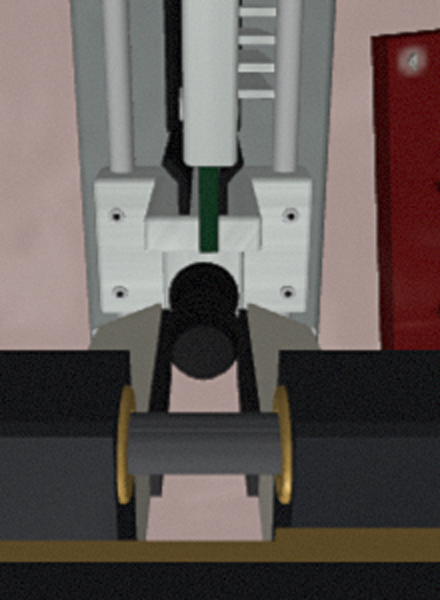

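View pics/s17.png

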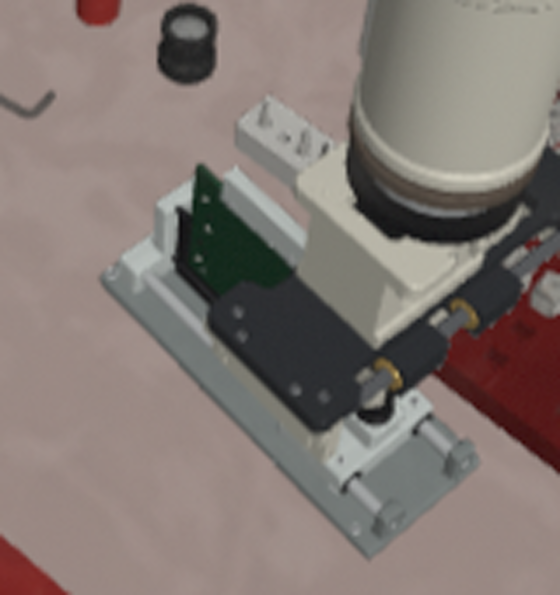

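Emit:
servo_tool(
  increments=[0.0015,0,0,0,0,0,0.003,0,0,0,0,0,0.0045,0,0,0,0,0,0.0045,0,0,0,0,0],
)

```text
clock: 21.12
ee_pos: [528.9, -335.2, 55.1]
eef_rot: [0.656, 0.755, -0.001, 0.0]
contact_force: [-5.2, -3.1, 5.5]
opening: 16.7
```

Emit:
servo_tool(
  increments=[0.001,0,0,0,0,0,0.002,0,0,0,0,0,0.002,0,0,0,0,0],
)

```text
clock: 21.5
ee_pos: [528.6, -333.4, 55.1]
eef_rot: [0.656, 0.755, -0.001, 0.0]
contact_force: [-4.7, -3.0, 6.1]
opening: 16.9
```

Emit:
servo_tool(
  increments=[0.001,0,0,0,0,0,0.0015,0,0,0,0,0,0.0015,0,0,0,0,0],
)

```text
clock: 21.88
ee_pos: [528.4, -332.0, 55.1]
eef_rot: [0.656, 0.755, -0.001, 0.0]
contact_force: [-4.0, -3.6, 5.3]
opening: 17.0
```

```bash
python3 - <<'E'
from h import *
import cv2
show()
w=robot.grab_frame("wrist")
cv2.imwrite("pics/w18.png",cv2.resize(w[100:400,180:400],None,fx=2,fy=2,interpolation=cv2.INTER_CUBIC)[:,:,::-1])
show()
E
```

```text
t 21.88 p [ 528.4 -332.    55.1] yaw 97.98 F [-4.  -3.6  5.3] op 17.0 q [ 1.05  0.73 -0.74  1.72  0.6   0.94  0.2 ]
t 21.93 p [ 528.4 -332.    55.1] yaw 97.99 F [-4.5 -3.2  5.8] op 16.4 q [ 1.05  0.73 -0.74  1.72  0.6   0.94  0.2 ]
```

View pics/w18.png

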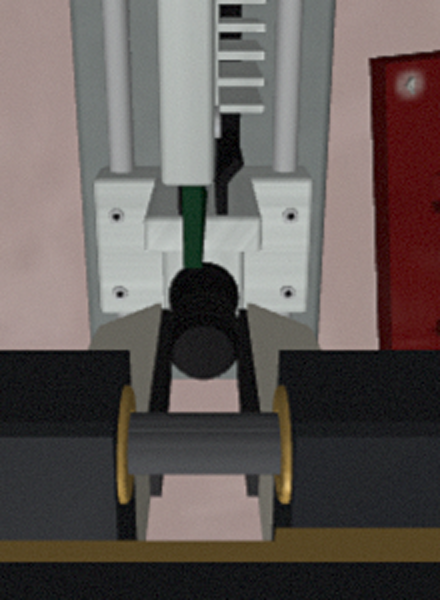

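Emit:
servo_tool(
  increments=[0.0008,0,0,0,0,0,0.0015,0,0,0,0,0,0.0015,0,0,0,0,0],
)

```text
clock: 22.3
ee_pos: [528.4, -331.8, 55.1]
eef_rot: [0.656, 0.754, -0.002, 0.001]
contact_force: [-2.4, -5.6, 5.0]
opening: 16.9
```

Emit:
servo_tool(
  increments=[0.001,0,0,0,0,0,0.002,0,0,0,0,0,0.002,0,0,0,0,0],
)

```text
clock: 22.68
ee_pos: [528.4, -331.8, 55.2]
eef_rot: [0.657, 0.754, -0.002, 0.002]
contact_force: [-2.3, -9.3, 1.6]
opening: 17.1
```

```bash
python3 - <<'E'
from h import *
import cv2
show()
w=robot.grab_frame("wrist");s=robot.grab_frame("scene")
m=robot.camera_model("wrist");np.savez("w19.npz",im=w,K=m["K"],T=m["cam_to_world"])
cv2.imwrite("pics/w19.png",w[:,:,::-1])
cv2.imwrite("pics/s19.png",cv2.resize(s[230:400,260:420],None,fx=3.5,fy=3.5,interpolation=cv2.INTER_CUBIC)[:,:,::-1])
e=robot.state();R=Ro.from_quat(e["eef_rot"]);print(R.as_matrix().round(3).tolist())
E
```

```text
t 22.68 p [ 528.4 -331.8   55.2] yaw 97.89 F [-2.3 -9.3  1.6] op 17.1 q [ 1.04  0.72 -0.74  1.72  0.6   0.93  0.19]
[[-0.137, 0.991, 0.001], [0.991, 0.137, -0.006], [-0.006, -0.0, -1.0]]
```

View pics/w19.png

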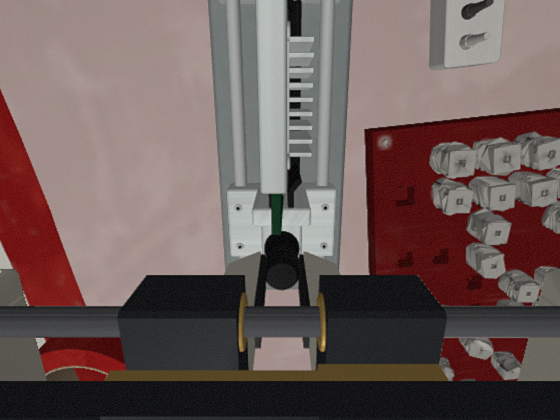

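View pics/s19.png

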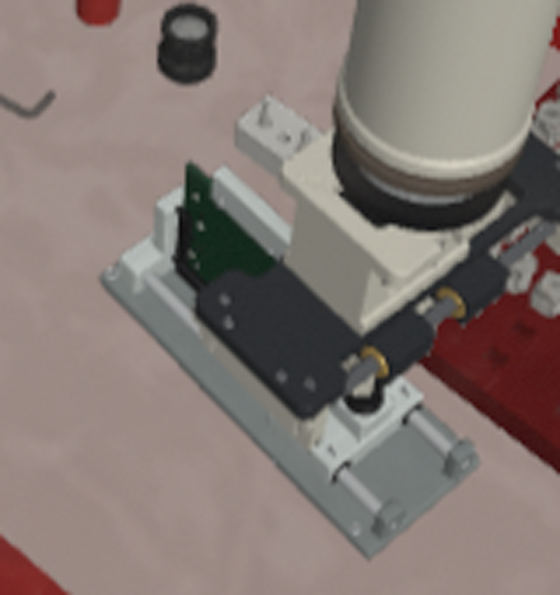

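Emit:
servo_tool(
  increments=[-0.0012,0,0,0,0,0,-0.0025,0,0,0,0,0,-0.0025,0,0,0,0,0],
)

```text
clock: 23.15
ee_pos: [528.4, -331.8, 55.1]
eef_rot: [0.656, 0.754, -0.001, 0.001]
contact_force: [-3.7, -5.8, 3.6]
opening: 17.1
```

Emit:
servo_tool(
  increments=[0,0,0,0,0,0,0,0,0,0,0,0,0,0,-0.02,0,0,0,0,0,-0.06,0,0,0,0,0,-0.11,0,0,0,0,0,-0.13,0,0,0],
  gripper=0.6,
)

```text
clock: 23.9
ee_pos: [531.5, -328.8, 189.2]
eef_rot: [0.655, 0.755, 0.001, 0.003]
contact_force: [-0.4, -0.2, -0.4]
opening: 36.7
```

```bash
python3 - <<'E'
from h import *
import cv2
show()
w=robot.grab_frame("wrist");s=robot.grab_frame("scene")
m=robot.camera_model("wrist");np.savez("w20.npz",im=w,K=m["K"],T=m["cam_to_world"])
cv2.imwrite("pics/w20.png",cv2.resize(w[20:320,170:390],None,fx=2,fy=2,interpolation=cv2.INTER_CUBIC)[:,:,::-1])
cv2.imwrite("pics/s20.png",cv2.resize(s[230:400,260:420],None,fx=3.5,fy=3.5,interpolation=cv2.INTER_CUBIC)[:,:,::-1])
E
```

```text
t 23.9 p [ 531.5 -328.8  189.2] yaw 98.14 F [-0.4 -0.2 -0.4] op 36.7 q [ 1.11  0.57 -0.85  1.63  0.47  1.14  0.29]
```

View pics/w20.png

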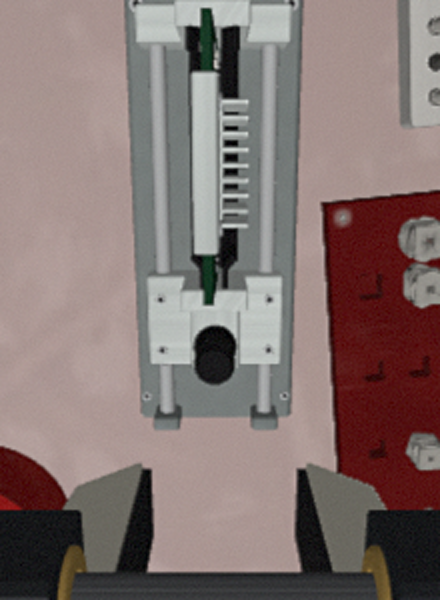

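View pics/s20.png

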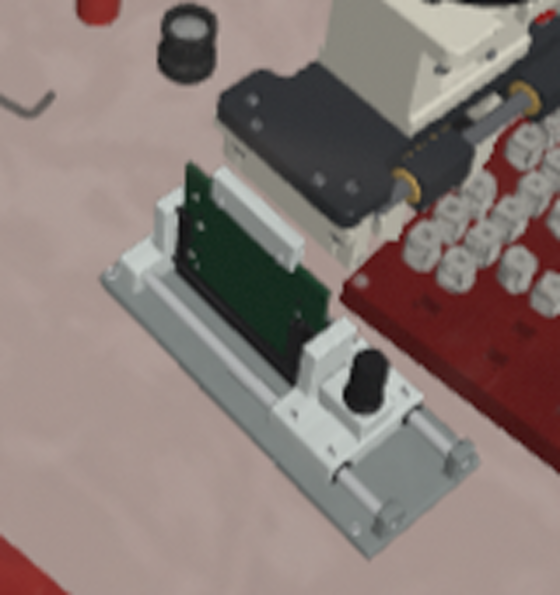

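```bash
python3 - <<'E'
from h import *
d=np.load("w20.npz");m={"K":d["K"],"cam_to_world":d["T"]};ax=np.array([.1394,-.9902,0]);pe=np.array([.9902,.1394,0])
U=lambda x,y:(x/2+170-.25,y/2+20-.25)
k=ray(m,*U(214,369),82);kf=ray(m,*U(215,345),46)
b1=ray(m,*U(205,72),123);b2=ray(m,*U(203.5,253),123)
c=[ray(m,*U(142,413),10),ray(m,*U(290,413),10)]
print("knob",k.round(1),kf.round(1),"bar",b1.round(1),b2.round(1),np.linalg.norm(b1-b2).round(1))
for n,p in dict(k=k,kf=kf,b1=b1,b2=b2,mid=(c[0]+c[1])/2).items(): print(n,"perp",((p-k)@pe).round(1),"along",((p-k)@ax).round(1))
bc=(b1+b2)/2
print("bar centre to knob along (should be 84+jaw)",((k-bc)@ax).round(1),((kf-bc)@ax).round(1))
plan((531.5,-328.8,260),98.1)
E
```

```text
knob [ 526.9 -333.1   82. ] [ 526.9 -332.    46. ] bar [ 508.9 -220.4  123. ] [ 516.1 -278.6  123. ] 58.7
k perp 0.0 along 0.0
kf perp 0.1 along -1.1
b1 perp -2.2 along -114.2
b2 perp -3.1 along -55.5
mid perp 0.3 along 47.7
bar centre to knob along (should be 84+jaw) 84.8 83.7
from [ 531.1 -329.3  188. ] yaw 98.1 row m/deg: [0.0001, 0.0008, -0.072] [0.24, 0.21, 0.0] dist 72.0
```

```bash
python3 - <<'E'
from h import *
show();plan((520,100,210),187.6)
E
```

```text
t 24.0 p [ 531.1 -329.3  188. ] yaw 98.1 F [0.6 0.1 0.1] op 36.6 q [ 1.11  0.58 -0.85  1.63  0.47  1.14  0.29]
from [ 531.1 -329.3  188. ] yaw 98.1 row m/deg: [0.4265, 0.0496, -0.0234] [0.03, 0.35, -89.5] dist 430.0
```

Emit:
servo_tool(
  increments=[0.02,0.002,-0.02,0,0,-4,0.06,0.007,-0.0234,0,0,-14,0.11,0.012,-0.0234,0,0,-24,0.16,0.018,-0.0234,0,0,-34,0.21,0.024,-0.0234,0,0,-44,0.26,0.03,-0.0234,0,0,-54,0.31,0.036,-0.0234,0,0,-64,0.36,0.042,-0.0234,0,0,-74,0.41,0.047,-0.0234,0,0,-83,0.4265,0.05,-0.0234,0,0,-89.5,0.4265,0.05,-0.0234,0,0,-89.5],
)

```text
clock: 25.38
ee_pos: [517.5, 102.0, 206.8]
eef_rot: [-0.067, 0.998, 0.001, -0.001]
contact_force: [0.1, -0.6, 0.0]
opening: 36.6
```

```bash
python3 - <<'E'
from h import *
show();plan((638,228.5,175),187.8)
E
```

```text
t 25.38 p [517.5 102.  206.8] yaw -172.26 F [ 0.1 -0.6  0. ] op 36.6 q [ 0.72  0.58 -1.29  1.84  0.6   1.2   0.94]
from [517.5 102.  206.8] yaw -172.26 row m/deg: [-0.1365, 0.1091, 0.0317] [0.08, -0.11, -0.06] dist 178.0
```

Emit:
servo_tool(
  increments=[-0.04,0.032,0.01,0,0,0,-0.085,0.068,0.02,0,0,0,-0.125,0.1,0.03,0,0,0,-0.1365,0.109,0.03,0,0,0,-0.1365,0.109,0.03,0,0,0],
)

```text
clock: 26.0
ee_pos: [639.4, 225.7, 177.0]
eef_rot: [-0.065, 0.998, -0.0, -0.001]
contact_force: [-0.3, -0.3, -0.0]
opening: 36.6
```

```bash
python3 - <<'E'
from h import *
import cv2
show()
w=robot.grab_frame("wrist");m=robot.camera_model("wrist")
np.savez("w21.npz",im=w,K=m["K"],T=m["cam_to_world"])
cv2.imwrite("pics/w21.png",cv2.resize(w,(800,600),interpolation=cv2.INTER_CUBIC)[:,:,::-1])
print(proj(m,[[636.8,228.1,149],[636.8,228.1,113]]))
plan((637.5,228.3,120.5),187.8)
E
```

```text
t 26.0 p [639.4 225.7 177. ] yaw -172.51 F [-0.3 -0.3 -0. ] op 36.6 q [ 0.28  0.8  -1.09  1.48  0.72  1.3   0.82]
[[287.13711899 232.64943567]
 [286.45736822 215.06222232]]
from [639.2 224.8 177.4] yaw -172.53 row m/deg: [0.0012, 0.0037, 0.0569] [-0.05, -0.08, -0.33] dist 57.0
```

View pics/w21.png

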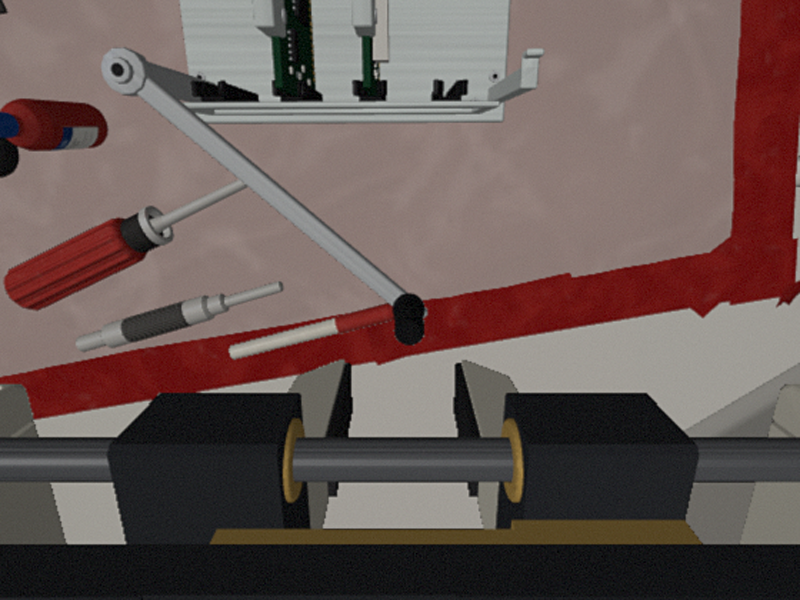

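Emit:
servo_tool(
  increments=[0.002,0.0035,0.02,0,0,0,0.002,0.0035,0.042,0,0,0,0.002,0.0035,0.0565,0,0,0,0.002,0.0035,0.0565,0,0,0],
)

```text
clock: 26.55
ee_pos: [636.2, 228.4, 119.3]
eef_rot: [-0.066, 0.998, -0.001, -0.002]
contact_force: [0.2, 0.0, 0.9]
opening: 37.0
```

Emit:
servo_tool(
  increments=[0,0,0,0,0,0,0,0,0,0,0,0,0,0,0,0,0,0,0,0,0,0,0,0],
  gripper=1.0,
  grip_force=6,
)

```text
clock: 27.05
ee_pos: [637.4, 229.3, 122.0]
eef_rot: [-0.066, 0.998, -0.0, 0.0]
contact_force: [-1.1, -2.1, 2.4]
opening: 13.4
```

```bash
python3 - <<'E'
from h import *
show()
st=robot.state();R0=Ro.from_quat(st["eef_rot"]);cur=np.array(st["ee_pos"][:2])
# start knob grasp was at (522.3,256.6) closed; end (636.5,228.1)
pv=np.array([543.5,84.5]);k=np.array([522.3,256.6]);v=k-pv
a0=np.arctan2(v[1],v[0]);ac=np.arctan2(*(cur-pv)[::-1]);print("theta now",a0-ac, "r",np.linalg.norm(v),np.linalg.norm(cur-pv))
r=172.5
th0=a0-ac
for th in [.62,.52,.42,.32,.22,.12,.05,.0,-.01]:
    q=cur+ r*np.array([np.cos(a0-th)-np.cos(ac),np.sin(a0-th)-np.sin(ac)])
    print(th,q.round(1),(R0.inv().apply(np.r_[q-cur,0])/1000).round(4).tolist())
E
```

```text
t 27.05 p [637.4 229.3 122. ] yaw -172.44 F [-1.1 -2.1  2.4] op 13.4 q [ 0.26  0.85 -1.05  1.53  0.77  1.21  0.78]
theta now 0.6975831372932929 r 173.40083621482339 172.58764955937195
0.62 [625.9 236.2] [0.0105, 0.0083, -0.0]
0.52 [610.3 243.6] [0.0249, 0.0177, -0.0]
0.42 [594.1 249.5] [0.0402, 0.0257, -0.0]
0.32 [577.4 253.7] [0.0562, 0.0321, -0.0]
0.22 [560.3 256.3] [0.0728, 0.0368, -0.0001]
0.12 [543.1 257.1] [0.0898, 0.0399, -0.0001]
0.05 [531.  256.6] [0.1018, 0.041, -0.0001]
0.0 [522.5 255.8] [0.1104, 0.0413, -0.0001]
-0.01 [520.7 255.6] [0.1121, 0.0413, -0.0001]
```

Emit:
servo_tool(
  increments=[0.0105,0.0083,0,0,0,0,0.0249,0.0177,0,0,0,0,0.0402,0.0257,0,0,0,0,0.0562,0.0321,0,0,0,0,0.0728,0.0368,0,0,0,0,0.0898,0.0399,0,0,0,0,0.1018,0.041,0,0,0,0,0.1104,0.0413,0,0,0,0,0.112,0.0413,0,0,0,0,0.112,0.0413,0,0,0,0],
)

```text
clock: 28.3
ee_pos: [520.8, 256.3, 121.5]
eef_rot: [-0.066, 0.998, 0.001, 0.0]
contact_force: [0.9, 0.7, 2.1]
opening: 13.3
```

Emit:
servo_tool(
  increments=[0.001,0,0,0,0,0,0.0015,0,0,0,0,0],
)

```text
clock: 28.55
ee_pos: [519.7, 256.1, 121.5]
eef_rot: [-0.066, 0.998, 0.001, 0.0]
contact_force: [1.7, 2.8, 2.2]
opening: 13.3
```

Emit:
servo_tool(
  increments=[0.001,0,0,0,0,0,0.002,0,0,0,0,0,0.003,0,0,0,0,0,0.003,0,0,0,0,0],
)

```text
clock: 29.05
ee_pos: [519.1, 256.0, 121.8]
eef_rot: [-0.065, 0.998, 0.001, 0.002]
contact_force: [7.6, 5.6, -2.4]
opening: 13.3
```

```bash
python3 - <<'E'
from h import *
import cv2
show()
w=robot.grab_frame("wrist");s=robot.grab_frame("scene")
cv2.imwrite("pics/w22.png",cv2.resize(w[60:360,100:400],None,fx=2,fy=2,interpolation=cv2.INTER_CUBIC)[:,:,::-1])
E
```

```text
t 29.05 p [519.1 256.  121.8] yaw -172.5 F [ 7.6  5.6 -2.4] op 13.3 q [ 0.29  0.72 -1.12  1.8   0.73  1.1   0.61]
```

View pics/w22.png

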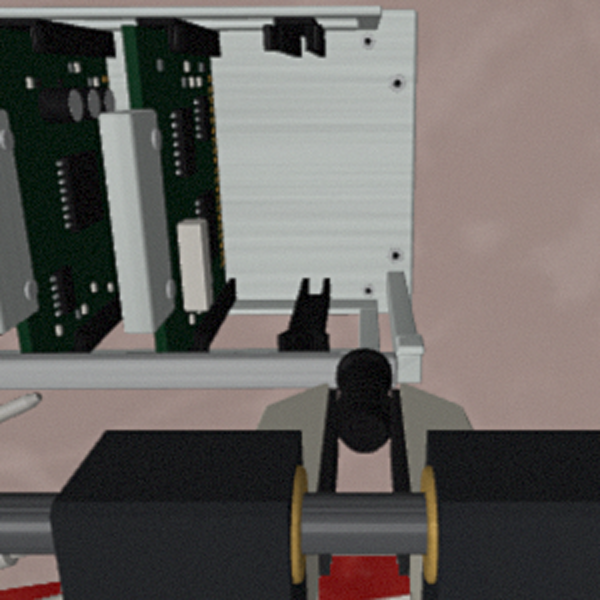

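Emit:
servo_tool(
  increments=[-0.0015,0,0,0,0,0,-0.003,0.0005,0,0,0,0,-0.003,0.0005,0,0,0,0],
)

```text
clock: 29.52
ee_pos: [519.3, 256.0, 121.5]
eef_rot: [-0.066, 0.998, -0.0, 0.0]
contact_force: [0.9, 3.1, 2.9]
opening: 13.3
```

Emit:
servo_tool(
  increments=[0,0,0,0,0,0,0,0,0,0,0,0,0,0,-0.02,0,0,0,0,0,-0.06,0,0,0,0,0,-0.11,0,0,0,-0.03,0,-0.15,0,0,0,-0.05,-0.05,-0.16,0,0,0,-0.05,-0.08,-0.16,0,0,0,-0.05,-0.08,-0.16,0,0,0],
  gripper=0.6,
)

```text
clock: 30.65
ee_pos: [580.5, 180.0, 282.2]
eef_rot: [-0.063, 0.998, -0.001, 0.0]
contact_force: [-0.5, 0.1, 1.0]
opening: 36.6
```

```bash
python3 - <<'E'
from h import *
import cv2
show()
w=robot.grab_frame("wrist");s=robot.grab_frame("scene");t=robot.grab_frame("top")
m=robot.camera_model("wrist");np.savez("w23.npz",im=w,K=m["K"],T=m["cam_to_world"])
cv2.imwrite("pics/w23.png",cv2.resize(w,(800,600),interpolation=cv2.INTER_CUBIC)[:,:,::-1])
cv2.imwrite("pics/s23.png",cv2.resize(s[100:400,160:460],None,fx=2,fy=2,interpolation=cv2.INTER_CUBIC)[:,:,::-1])
E
```

```text
t 30.65 p [580.5 180.  282.2] yaw -172.73 F [-0.5  0.1  1. ] op 36.6 q [ 0.48  0.62 -1.24  1.56  0.6   1.39  0.88]
```

View pics/w23.png

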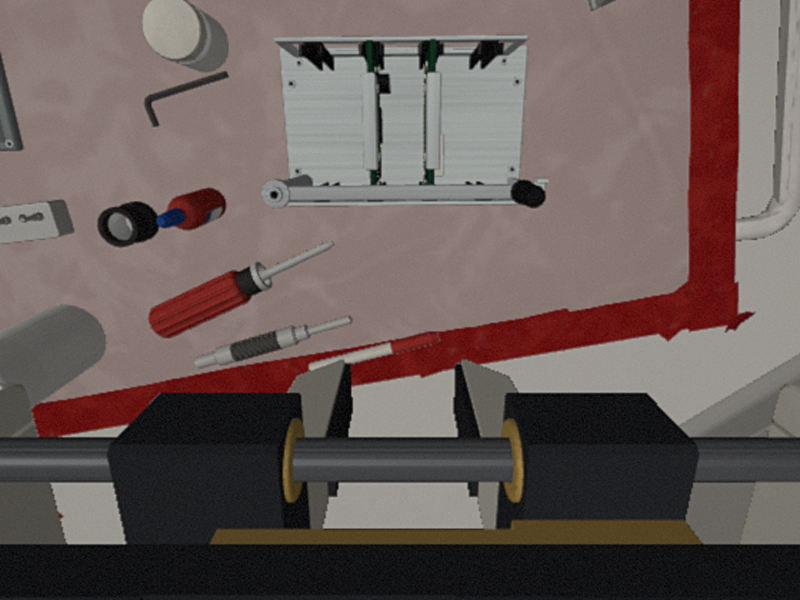

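View pics/s23.png

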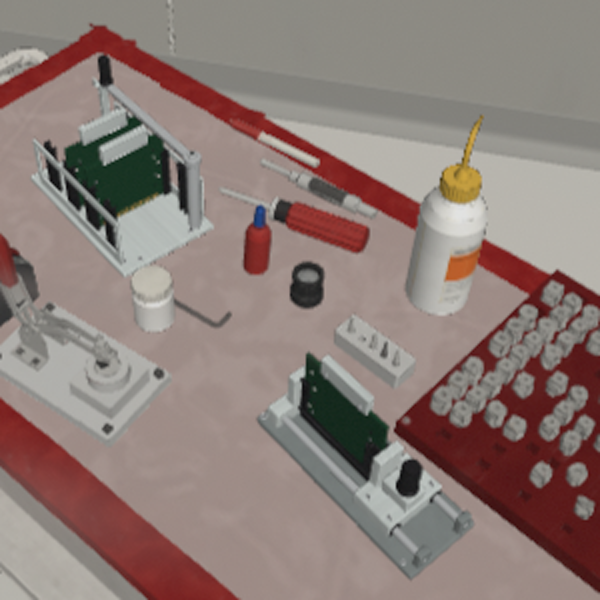

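```bash
python3 - <<'E'
from h import *
import cv2
s=robot.grab_frame("scene")[:,:,::-1].astype(int);o=cv2.imread("pics/scene0.png").astype(int)
d=np.abs(s-o).max(2)
for n,(x0,y0,x1,y1) in dict(knob=(205,122,222,145),keeper=(215,140,262,180),jar=(222,230,252,270),bottle=(278,200,302,240),loupe=(302,228,324,256),chipboard=(190,155,235,180)).items():
    c=d[y0:y1,x0:x1];print(n,"mean",c.mean().round(1),"frac>40",(c>40).mean().round(3))
def crop(im): return cv2.resize(im[115:245,170:275].astype(np.uint8),None,fx=3.7,fy=3.7,interpolation=cv2.INTER_CUBIC)
cv2.imwrite("pics/cmp.png",np.hstack([crop(o),crop(s)]))
# keeper angle by wrist
D=np.load("w23.npz");m={"K":D["K"],"cam_to_world":D["T"]}
U=lambda x,y:(x*.7-.15,y*.7-.15)
p=ray(m,*U(275,194),116);k=ray(m,*U(530,192.5),149);q=ray(m,*U(522,192),113)
print(p.round(1),k.round(1),q.round(1),np.degrees(np.arctan2(-(k-p)[0],(k-p)[1])))
c=[ray(m,*U(525,37),80),ray(m,*U(277,39),80)];print("mag y axis deg",np.degrees(np.arctan2(-(c[0]-c[1])[0],(c[0]-c[1])[1])))
E
```

```text
knob mean 15.6 frac>40 0.151
keeper mean 11.0 frac>40 0.069
jar mean 0.9 frac>40 0.0
bottle mean 2.3 frac>40 0.001
loupe mean 1.1 frac>40 0.0
chipboard mean 6.0 frac>40 0.029
[540.3  90.1 116. ] [513.7 256.6 149. ] [516.3 260.5 113. ] 9.056168686812397
mag y axis deg 8.072345334645863
```

View pics/cmp.png

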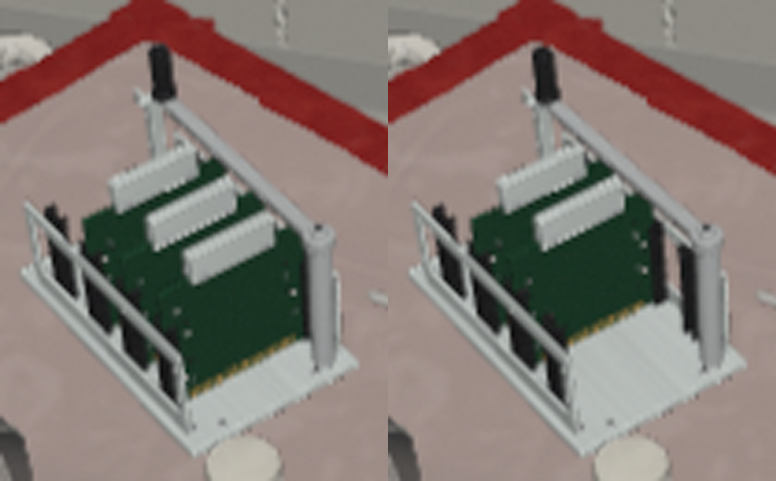

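```bash
python3 - <<'E'
from h import *
show();print(robot.finish_job());show()
E
```

```text
t 30.85 p [578.5 184.9 282.1] yaw -172.3 F [ 0.2 -0.4  0.6] op 36.6 q [ 0.47  0.62 -1.24  1.56  0.6   1.39  0.88]
the job is handed in; nothing more can be done
None
the job is handed in; nothing more can be done
```

The heat-sink board is clamped in the rework holder and the keeper is back over the other two boards. I handed the job in at about 31 s; no verdict is reported.

**What I did**
- I swung the keeper out to about 0.7 rad.
- I drew the heat-sink board straight up and lowered it onto the rest, then released it.
- I slid the jaw up until it stopped against the board, then swung the keeper back until it hit its catch (about 8 N).

**What the last checks showed**
- **Board:** it stands on the rest between both jaws.
- **Jaw:** the knob measures 83.7 to 84.8 mm from the board's middle, so the jaw is at about 0 to 0.8 mm.
- **Other boards and loose items:** the chip and capacitor boards are in their slots. The jar, bottle and loupe look unchanged against the first picture.
- **Arm:** it is clear of everything.

**Small disagreements**
- **Lean:** the held board leans an estimated 0.035 rad within the groove play, against a limit of 0.06.
- **Keeper:** the knob sits about 2 pixels further in than at the start. The last wrist view put the bar about 1° (0.017 rad) from parallel to the row, against a limit of 0.05.
- **Camera:** the wrist camera and the arm differed by about 2 to 3 mm sideways at the holder. I corrected for this by viewing the board against the groove.

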